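Build up the pearl sieve column

TASK

Set up the steel sieve column on the vibrator for grading pearls, one piece after another from the bottom up: the catch pan in the seat ring, then the sieve with the finest holes, the middle one, the one with the largest holes, and the knobbed cover on top. Each piece must drop fully home, level, in the one below; leave the solder spool, the beeswax and the loupe where they are.

Things in the scene. Friction and masses are not known exactly. Their poses are not given: they have to be found in the camera images.
- shaker: Sieve vibrator, fixed: grey housing 110 (x) by 96 (y) by 30 mm, black knob on its front (-x). On its middle a round seat ring, outside 60 mm, bore 54 mm, 8 mm deep, rim 38 mm above the bench. Origin: centre of the underside, on the ring's axis; z up. A piece is home when its spigot has dropped into the bore of the ring or frame below and its 60 mm rim rests on that rim.
- pan: Catch pan: like the sieves but deeper, with a plain floor without holes: round, steel, open top, outside 60 mm, bore 54 mm, 31 mm high in all; 0.09 kg. Spigot below: 5 mm deep, 51 mm across, chamfered. Origin: centre of its underside (it stands on it), z up. Any yaw. Grip across the outside at z 7 to 31 mm. Home in the seat ring its origin is 33 mm above the bench.
- sieve_fine: Sieve: round steel frame, very many small round holes of 3 mm in its floor, open top. Outside 60 mm, bore 54 mm, 23 mm high in all; 0.07 kg. Spigot below: 5 mm deep, 51 mm across, chamfered. Origin: centre of its underside (it stands on it), z up. Any yaw. Grip across the outside at z 7 to 23 mm. Home in the pan its origin is 26 mm above the pan's.
- sieve_medium: Sieve: round steel frame, 19 middling round holes of 6.5 mm in its floor, open top. Outside 60 mm, bore 54 mm, 23 mm high in all; 0.07 kg. Spigot below: 5 mm deep, 51 mm across, chamfered. Origin: centre of its underside (it stands on it), z up. Any yaw. Grip across the outside at z 7 to 23 mm. Home on a sieve its origin is 18 mm above that sieve's.
- sieve_coarse: Sieve: round steel frame, seven large round holes of 11 mm in its floor, open top. Outside 60 mm, bore 54 mm, 23 mm high in all; 0.07 kg. Spigot below: 5 mm deep, 51 mm across, chamfered. Origin: centre of its underside (it stands on it), z up. Any yaw. Grip across the outside at z 7 to 23 mm. Home on a sieve its origin is 18 mm above that sieve's.
- cover: Cover: round steel plate 60 mm across (z 5 to 9 mm), no holes, with a knurled knob in the middle, 18 mm in diameter, z 9 to 27 mm; 0.09 kg. Spigot below: 5 mm deep, 51 mm across, chamfered. Origin: centre of its underside (it stands on it), z up. Any yaw. Grip the knob at z 11 to 27 mm. Home on a sieve its origin is 18 mm above that sieve's.
- solder_spool: Bystander: spool of silver solder wire standing on end, 36 mm in diameter, 20 mm high, loose. Origin: centre of the underside.
- beeswax: Bystander: worn yellow puck of beeswax, 45 mm in diameter, 20 mm high, loose. Origin: centre of the underside.
- loupe: Bystander: folding loupe, 26 by 32 by 14 mm, loose. Origin: centre of the underside.
Not all that is in view belongs to the job. Leave any black look-alike of the sieve_medium alone.

How it is judged:
By the outcome, as a careful person would: the job done as asked, in the order asked, and still so for the second after the job is handed in, with the robot touching nothing.
It also fails if it takes over 115 s, if anything falls off the work surface, if the arm or the gripper's body presses on something with over 40 N, if the wrist force passes 120 N, or if a joint passes its speed limit or range.

ROBOT

A 7-joint arm with a two-finger parallel gripper is mounted at the origin on a cart in front of the work surface, level with it; the furniture and walls round the work are solid. World frame = base frame: x ahead of the robot, y to its left, z up, the work surface at z = 0. Lengths are in m, angles in rad, forces in N, time in s.
With the tool pointing down it reaches from about 0.425 to 0.925 m from the base axis. Payload 6.8 kg.
Tool frame: the origin (TCP) lies between the finger pads; the fingertips stand 22 mm ahead of it and the grasp point (between the pads) lies 3 mm ahead of it (bot.tip_reach is the distance from the TCP to the fingertips, in m); z points along the fingers, x is the direction in which the jaws open and shut, and the axes are right-handed (so a half turn about z gives the same grasp; the last joint's range is limited). The gripper opens to 85 mm and grips with 20 to 120 N. Pads are 22 mm wide; open, the fingers measure 114 mm over their backs; the gripper's body (76 mm by 85 mm) begins 54 mm behind the grasp point. The pads swing forward as they close: fully open they stand 13 mm farther back than shut.
Start: joints at [-0.108, 0.477, 0.022, 1.555, -0.011, 1.109, -0.083], TCP at [0.675, 0, 0.228] pointing down, gripper open.
Joint ranges: [-2.96, 2.96], [-0.34, 2.1], [-1.41, 1.46], [0.24, 2.44], [-1.37, 4.51], [0.17, 1.92], [-2.96, 2.96]. Speed limits (rad/s): [2.39, 2.39, 3.14, 3.14, 3.14, 3.14, 3.14].

INTERFACE

Orientations are given as a unit quaternion [w, x, y, z].
In Python, from station import bot gives the robot as it stands.
- The arm moves only by the tool step_arm, never from a script. Its argument "targets" is a list of rows, each a list of 5 numbers: the shift along the tool's x, y, z in mm, then the turn about the tool's z in degrees, then the closure, from 0 (fully open) to 1 (shut). In form: [[dx, dy, dz, spin, jaw], ...]. A call has 1 to 20 rows; each row is the pose to reach, as a shift and turn from the pose commanded when the call began, along the tool's axes at that moment; what a row does not reach only later rows make up. A row lasts 1/12 s, in which the tool goes at most 41.7 mm and 7.16 degrees, less where a joint would pass 70% of its speed; a pose out of reach is approached as far as the arm can. A call with a gripper value outside its range is refused whole. The fingers move at their own pace and stop on an object; "newtons" is the grip in N (left out, the last holds). Time passes only in rows, so rows that repeat a pose let the fingers close. It gives the time, the measured TCP pose, the force and the opening at its end, in the units of the state.
- bot.get_obs(): the state, without advancing time (a new reading comes with each control period).
- bot.read_camera(name): name is "scene" or "side" or "wrist"; returns a dict with "frame" (384x512x3 uint8, red, green, blue), "z_map" (384x512 float32, m along the optical axis (not along the pixel's ray), 0 where there is no reading), "fov_y" (degrees; the focal length in pixels is half the picture's height over the tangent of half this angle, whatever the lens; pixels are square), "cx", "cy" (the principal point, pixels), "R" (3x3) and "t" (3): a world point X has camera coordinates R X + t. Camera axes: x right, y down, z forward; pixel columns grow to the right and rows downward; lengths in m; the calibration is good to about 2 mm. A picture is of the moment at which its call begins.
- bot.hand_in(): hands the job in, once; it reports no verdict.
The state is a dict: "t": time; "q": joint angles; "joint_vel": joint speeds; "joint_torque": joint torques, N m; "eef_pos": TCP position; "tool_rot": TCP orientation; "contact_force": force on the tool from outside, world axes, zero at the start; "torque": the same for the moment, N m; "gripper_width": opening from 0.0 (shut) to 1.0 (fully open).
Only numpy, scipy, OpenCV 4.12 (cv2) and the standard library are available. Lean on these libraries where they do the work, as an engineer would, in place of code of your own. Each camera call takes 0.05 s, during which the arm holds its last target.

## Working session

There is one attempt and no reset: what is moved stays moved. The work goes in short steps, Python scripts to look and compute and a tool call to move; the robot and the scene stay as the last step left them, time stands still between calls to the robot, and variables do not carry over. Pictures are saved under pics/ and viewed, and the job is handed in when it is done.

Besides the shell and the picture viewer there is one more tool, called after "Emit:" by a JSON object that holds its "op" and its "data". step_arm: Moves the arm, as the interface text tells. Its arguments: {"type":"object","properties":{"targets":{"type":"array"},"newtons":{"type":"number"}},"required":["targets"]}

```bash
mkdir -p pics; ls; python3 - <<'E'
from station import bot
import cv2
o=bot.get_obs(); print(o)
for n in ["scene","side","wrist"]:
    c=bot.read_camera(n); cv2.imwrite(f"pics/{n}0.png",c["frame"][:,:,::-1]); print(n,c["fov_y"],c["cx"],c["cy"],c["R"],c["t"])
E
```

```text
pics
{'t': 0.0, 'q': array([-0.10811211,  0.47778027,  0.02235108,  1.55641888, -0.01149714,
        1.10930272, -0.0830768 ]), 'joint_vel': array([-0.00024849, -0.00112352, -0.00037546,  0.00012743, -0.00128082,
        0.00160608,  0.00155062]), 'joint_torque': array([-5.45967814e-04, -5.96443820e+01,  1.60769675e+00, -2.81194621e+01,
        1.24063640e-02,  9.39900521e-03,  2.20753498e-05]), 'eef_pos': array([ 6.74418399e-01, -1.35305375e-05,  2.26552991e-01]), 'tool_rot': array([ 6.95876076e-05,  9.99999603e-01,  2.42247752e-05, -8.87709455e-04]), 'contact_force': array([-0.90490235, -1.46047692, -0.02043677]), 'torque': array([-0.0344651 ,  0.04552831, -0.000102  ]), 'gripper_width': 1.0019860718679654}
scene 52.422190103367484 253.75536723379201 193.82859974723013 [[ 0.27649563 -0.96099979 -0.00543813]
 [-0.86171445 -0.24541654 -0.44409338]
 [ 0.42543904  0.127476   -0.895964  ]] [-0.40152838  0.4021391   0.88355251]
side 44.19309263237711 250.48760912723344 191.2629326893695 [[ 0.77479625 -0.63215722  0.00824704]
 [-0.47236616 -0.5875217  -0.65703003]
 [ 0.42019159  0.50516878 -0.7538193 ]] [-0.5531488   0.10662792  1.16010834]
wrist 58.91251034790353 252.05503865026157 189.82411040151527 [[ 9.99996057e-01  8.92596714e-04 -2.66265624e-03]
 [ 1.66781956e-03 -9.51587605e-01  3.07373141e-01]
 [-2.25939042e-03 -3.07376370e-01 -9.51585342e-01]] [-0.67193915 -0.04160109  0.38056542]
```

View pics/scene0.png

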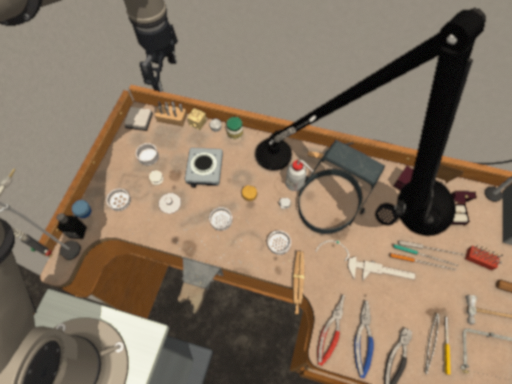

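View pics/side0.png

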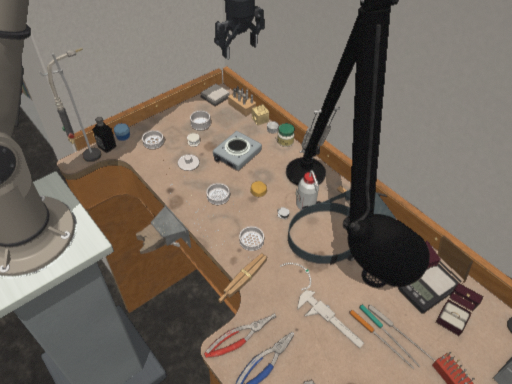

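View pics/wrist0.png

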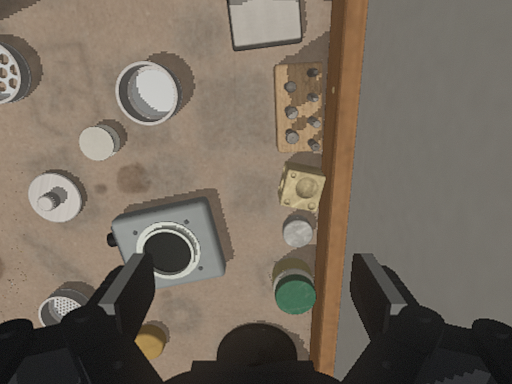

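```bash
cat > h.py <<'E'
import numpy as np,cv2
from station import bot
def f(c): return c["frame"].shape[0]/2/np.tan(np.radians(c["fov_y"])/2)
def ray(c,u,v,z):
    d=np.array([(u-c["cx"])/f(c),(v-c["cy"])/f(c),1.0]); R=c["R"]; C=-R.T@c["t"]; w=R.T@d
    return C+w*(z-C[2])/w[2]
def proj(c,X):
    p=c["R"]@np.asarray(X,float)+c["t"]; return p[0]/p[2]*f(c)+c["cx"],p[1]/p[2]*f(c)+c["cy"]
def cloud(c):
    z=c["z_map"]; v,u=np.mgrid[:384,:512]; F=f(c)
    P=np.stack([(u-c["cx"])/F*z,(v-c["cy"])/F*z,z],-1)
    W=(P-c["t"])@c["R"]; W[z==0]=np.nan; return W
def save(c,name,box=None,k=1):
    im=c["frame"][:,:,::-1]
    if box: im=im[box[1]:box[3],box[0]:box[2]]
    cv2.imwrite(name,cv2.resize(im,None,fx=k,fy=k,interpolation=cv2.INTER_CUBIC))
E
python3 - <<'E'
from h import *
s=bot.read_camera("scene"); d=bot.read_camera("side"); w=bot.read_camera("wrist")
save(s,"pics/s1.png",(90,90,310,260),3.5); save(d,"pics/d1.png",(80,80,310,260),3.4)
for n,u,v in [("pan",148,154),("coarse?",119,199),("cover",169,203),("B",221,218),("C",279,242),("ring",205,163),("wax",249,192)]: print(n,ray(s,u,v,0.02).round(3))
for n,u,v in [("pan",201,120),("coarse?",152,140),("cover",188,161),("B",217,194),("C",251,238),("ring",237,147),("spool?",193,140)]: print(n,ray(d,u,v,0.02).round(3))
E
```

```text
pan [0.571 0.061 0.02 ]
coarse? [0.417 0.081 0.02 ]
cover [ 0.443 -0.054  0.02 ]
B [ 0.44  -0.202  0.02 ]
C [ 0.417 -0.365  0.02 ]
ring [ 0.588 -0.106  0.02 ]
wax [ 0.534 -0.251  0.02 ]
pan [0.573 0.062 0.02 ]
coarse? [0.412 0.078 0.02 ]
cover [ 0.445 -0.057  0.02 ]
B [ 0.436 -0.203  0.02 ]
C [ 0.416 -0.366  0.02 ]
ring [ 0.585 -0.097  0.02 ]
spool? [0.504 0.005 0.02 ]
```

View pics/s1.png

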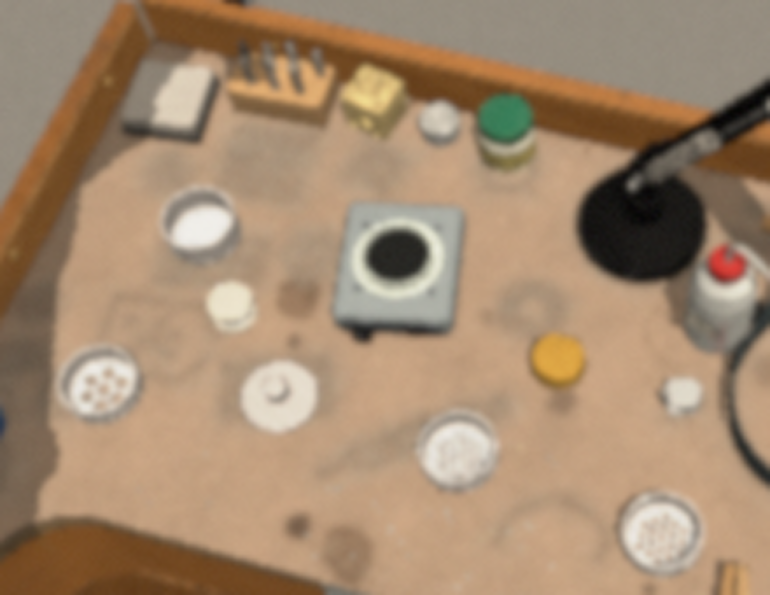

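View pics/d1.png

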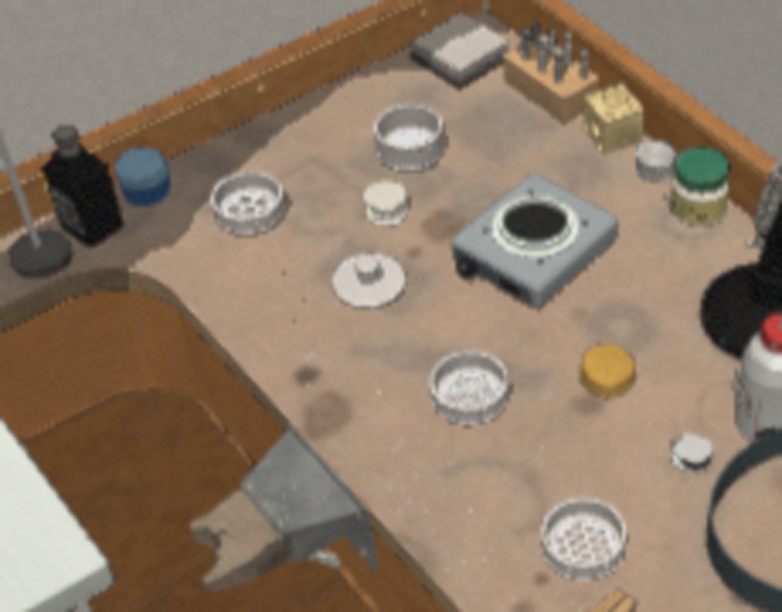

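```bash
cat >> h.py <<'E'
from scipy.optimize import least_squares
def rim(W,x,y,ztop,r=0.0285,band=0.004,R=0.042):
    P=W.reshape(-1,3); P=P[np.isfinite(P[:,0])]
    P=P[(abs(P[:,2]-ztop)<band)&(np.hypot(P[:,0]-x,P[:,1]-y)<R)]
    if len(P)<15: return None
    g=lambda p:np.hypot(P[:,0]-p[0],P[:,1]-p[1])-p[2]
    s=least_squares(g,[x,y,r],loss="soft_l1",f_scale=0.001)
    ang=np.arctan2(P[:,1]-s.x[1],P[:,0]-s.x[0]); cov=len(np.unique((ang//0.35).astype(int)))
    return (s.x*1000).round(1),round(float(np.median(P[:,2]))*1000,1),len(P),cov
E
python3 - <<'E'
from h import *
G=dict(pan=(.572,.062,.031),coarse=(.415,.080,.023),cover=(.444,-.055,.009),fine=(.438,-.203,.023),medium=(.417,-.366,.023),ring=(.587,-.1,.038))
for n in ["scene","side","wrist"]:
    W=cloud(bot.read_camera(n))
    for k,g in G.items(): print(n,k,rim(W,*g,r=0.0285))
E
```

```text
scene pan (array([571.6,  65.9,  28.4]), 30.2, 82, 18)
scene coarse (array([418. ,  85.6,  28.4]), 22.6, 93, 18)
scene cover (array([450.3, -48.4,  22.7]), 8.7, 295, 18)
scene fine (array([ 440.7, -198.9,   28.6]), 22.2, 94, 18)
scene medium (array([ 419.1, -363.9,   28.4]), 22.6, 90, 18)
scene ring (array([ 579.8, -103.6,   28.5]), 36.8, 104, 18)
side pan (array([570.6,  65.1,  28.4]), 29.8, 70, 18)
side coarse (array([417.1,  85.1,  28.7]), 21.7, 71, 18)
side cover (array([450.3, -47.5,  22.8]), 8.6, 213, 18)
side fine (array([ 440. , -199.7,   28.5]), 21.7, 92, 18)
side medium (array([ 418.7, -364.8,   28.2]), 22.3, 103, 18)
side ring (array([ 579. , -104.6,   28.2]), 36.4, 89, 18)
wrist pan (array([570.2,  65.7,  28.3]), 30.9, 717, 18)
wrist coarse (array([416.3,  85.4,  28.7]), 22.8, 352, 8)
wrist cover (array([446.6, -49.8,  23. ]), 9.1, 1764, 18)
wrist fine (array([ 439.6, -198.5,   28.2]), 22.5, 275, 10)
wrist medium None
wrist ring (array([ 578.6, -103.3,   28.4]), 37.6, 483, 17)
```

```bash
python3 - <<'E'
from h import *
print(bot.tip_reach,[a for a in dir(bot) if a[0]!='_'])
W=np.concatenate([cloud(bot.read_camera(n)).reshape(-1,3) for n in ["scene","side"]]); W=W[np.isfinite(W[:,0])]
# height map 40mm cells
xs=np.arange(.28,.80,.04); ys=np.arange(.26,-.62,-.04)
print("y\\x",(xs*1000).round().astype(int))
for y in ys:
    r=[]
    for x in xs:
        m=(abs(W[:,0]-x)<.02)&(abs(W[:,1]-y)<.02); r.append(int(np.percentile(W[m,2],99)*1000) if m.sum()>3 else -1)
    print(int(round(y*1000)),r)
E
```

```text
0.022 ['PlanningError', 'get_obs', 'hand_in', 'read_camera', 'tip_reach']
y\x [280 320 360 400 440 480 520 560 600 640 680 720 760]
260 [-1, -1, -1, -1, -1, -1, -1, -1, -1, -1, -1, -1, -1]
220 [421, 407, 395, 381, 385, 423, 453, 438, 420, 415, 399, 375, 347]
180 [73, 49, 47, 48, 48, 47, 48, 49, 49, 49, 49, 48, 329]
140 [323, 320, 37, 29, 3, 3, 3, 4, 3, 25, 26, 25, 340]
100 [2, 3, 3, 23, 23, 3, 3, 32, 33, 23, 32, 60, 217]
60 [-908, 2, 3, 25, 24, 3, 4, 32, 33, 4, 34, 71, 325]
20 [-910, 2, 3, 3, 3, 20, 23, 31, 349, 474, 33, 347, 355]
-20 [-908, 3, 667, 3, 12, 10, 19, 4, 348, 477, 462, 348, 371]
-60 [-906, 699, 705, 664, 640, 11, 31, 38, 37, 31, 427, 42, 381]
-100 [-910, 3, 4, 3, 3, 3, 32, 38, 39, 32, 3, 22, 389]
-140 [4, 4, 3, 4, 4, 3, 32, 39, 37, 31, 47, 55, 404]
-180 [5, 4, 3, 23, 24, 24, 3, 19, 3, 4, 4, 55, 417]
-220 [4, 5, 3, 23, 24, 23, 21, 20, 3, 12, 16, 11, 439]
-260 [-909, 2, 3, 3, 3, 3, 21, 20, 3, 95, 105, 21, 453]
-300 [-909, 2, 3, 4, 3, 3, 3, 3, 204, 198, 141, 26, 431]
-340 [-909, 2, 2, 23, 24, 3, 16, 69, 293, 262, 186, 12, 444]
-380 [-911, 3, 3, 23, 24, 3, 34, 390, 371, 317, 3, 8, 498]
-420 [21, 21, 22, 21, 3, 35, 481, 486, 370, 34, 50, 52, 516]
-460 [20, 20, 20, 3, 4, 34, 583, 506, 3, 31, 55, 56, 532]
-500 [3, 3, 3, 3, 3, 674, 672, 3, 3, 47, 57, 56, 547]
-540 [14, 13, 3, 7, 516, 674, 674, 35, 34, 53, 57, 54, 564]
-580 [12, 12, 3, 9, 482, 561, 254, 24, 36, 51, 56, 53, 565]
```

Emit:
{"op": "step_arm", "data": {"targets": [[-20,-13,25,0,0],[-50,-32,60,0,0],[-80,-50,95,0,0],[-103.5,-65.5,120,0,0],[-103.5,-65.5,126,0,0],[-103.5,-65.5,126,0,0],[-103.5,-65.5,126,0,0]], "newtons": 40}}

```text
t: 1.13
eef_pos: [0.5717, 0.0655, 0.1016]
tool_rot: [0.0, 1.0, 0.0, -0.0]
contact_force: [1.3, -0.7, 0.5]
gripper_width: 1.001
```

Emit:
{"op": "step_arm", "data": {"targets": [[-0.7,0,25,0,0],[-0.7,0,55,0,0],[-0.7,0,70,0,0],[-0.7,0,75,0,0],[-0.7,0,75,0,0],[-0.7,0,75,0,1],[-0.7,0,75,0,1],[-0.7,0,75,0,1],[-0.7,0,75,0,1],[-0.7,0,75,0,1],[-0.7,0,75,0,1]], "newtons": 40}}

```text
t: 2.05
eef_pos: [0.571, 0.0656, 0.027]
tool_rot: [-0.0, 1.0, 0.0, 0.0]
contact_force: [-0.3, -0.1, 0.4]
gripper_width: 0.141
```

```bash
python3 - <<'E'
from h import *
print(bot.get_obs()["gripper_width"],bot.get_obs()["contact_force"])
d=bot.read_camera("side"); s=bot.read_camera("wrist")
a=cv2.resize(d["frame"][60:200,130:270],(560,560))[:,:,::-1]
cv2.imwrite("pics/p1.png",a); save(s,"pics/p2.png")
E
```

```text
0.14083194670946922 [-0.32148626 -0.09578618  0.38665316]
```

View pics/p1.png

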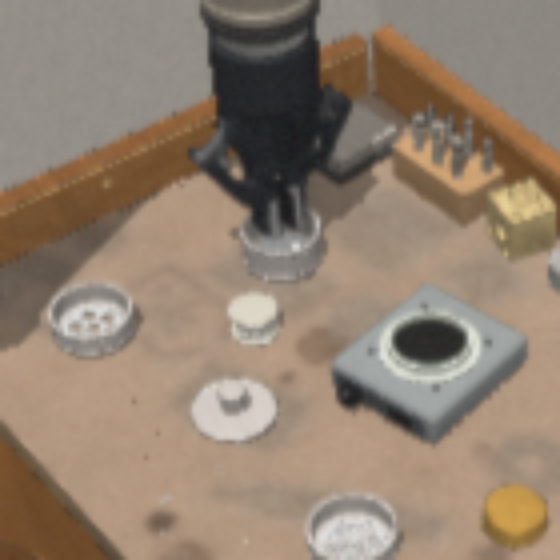

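View pics/p2.png

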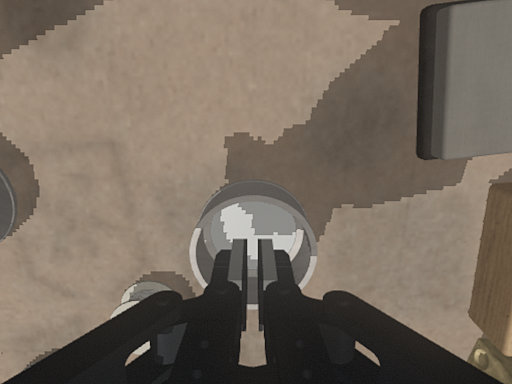

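```bash
python3 - <<'E'
from h import *
for n in ["scene","side","wrist"]:
    c=bot.read_camera(n); W=cloud(c); print(n,rim(W,.571,.066,.031))
print(proj(c,[.571,.0655,.005]),proj(c,[.571,.0655,.024]))
o=bot.get_obs();print(o["eef_pos"],o["tool_rot"])
P=W[230:330:8,240];print((P*1000).round())
E
```

```text
scene (array([571.6,  65.9,  28.2]), 30.0, 56, 13)
side (array([570.8,  65. ,  28.2]), 29.9, 53, 15)
wrist (array([569.6,  66.3,  28.2]), 30.8, 2173, 15)
(np.float64(256.02031378616476), np.float64(231.62206356776585)) (np.float64(256.413334537842), np.float64(248.14744187334534))
[0.57077607 0.06552986 0.02649473] [ 5.99409632e-06  9.99999999e-01  1.78425242e-05 -2.69126989e-05]
[[562.  66.   5.]
 [562.  62.   5.]
 [564.  76.  42.]
 [564.  76.  49.]
 [564.  76.  56.]
 [564.  76.  61.]
 [565.  76.  66.]
 [565.  77.  73.]
 [565.  77.  78.]
 [565.  76.  81.]
 [565.  77.  86.]
 [565.  76.  89.]
 [565.  77.  92.]]
```

```bash
python3 - <<'E'
from h import *
o=bot.get_obs();print(o["t"],o["gripper_width"],o["contact_force"])
c=bot.read_camera("wrist"); save(c,"pics/p3.png",(150,150,360,300),3.6)
print(bot.get_obs()["gripper_width"])
E
```

```text
2.3 -0.00555655765836381 [-0.17444821 -0.14049821 -0.3863573 ]
-0.0006588791836058762
```

View pics/p3.png

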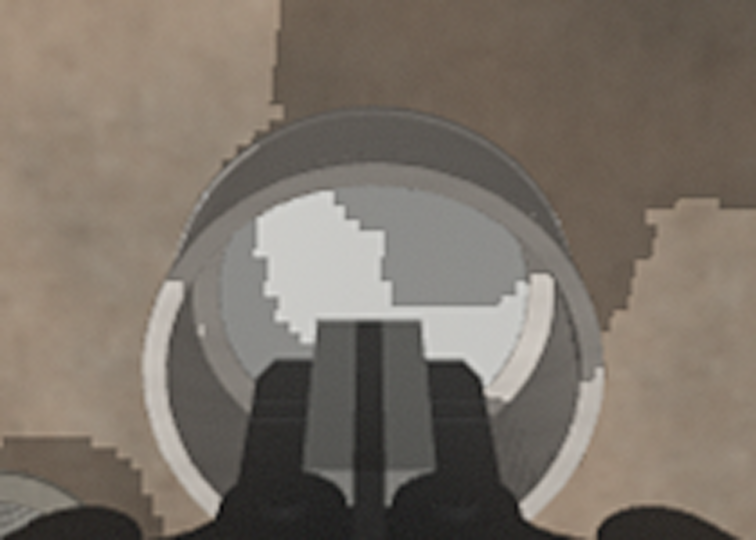

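```bash
python3 - <<'E'
from h import *
c=bot.read_camera("wrist"); W=cloud(c)
for u in (242,248,258,264):
  print(u,[(v,*(W[v,u]*1000).round().astype(int)) for v in range(232,246,2)])
for n in ("side","scene"):
  c=bot.read_camera(n); W=cloud(c).reshape(-1,3); m=(np.hypot(W[:,0]-.571,W[:,1]-.0655)<.022)&(W[:,2]>.012)&(W[:,2]<.06)
  print(n,np.sort(W[m,2]*1000)[:30].round(), )
  save(c,"pics/%s4.png"%n,(100,60,260,200),4.5)
E
```

```text
242 [(232, np.int64(563), np.int64(65), np.int64(5)), (234, np.int64(563), np.int64(64), np.int64(6)), (236, np.int64(563), np.int64(63), np.int64(5)), (238, np.int64(563), np.int64(62), np.int64(5)), (240, np.int64(564), np.int64(76), np.int64(36)), (242, np.int64(564), np.int64(76), np.int64(38)), (244, np.int64(565), np.int64(76), np.int64(40))]
248 [(232, np.int64(567), np.int64(65), np.int64(4)), (234, np.int64(567), np.int64(64), np.int64(5)), (236, np.int64(567), np.int64(63), np.int64(4)), (238, np.int64(567), np.int64(62), np.int64(6)), (240, np.int64(567), np.int64(76), np.int64(36)), (242, np.int64(567), np.int64(75), np.int64(36)), (244, np.int64(567), np.int64(76), np.int64(40))]
258 [(232, np.int64(572), np.int64(65), np.int64(4)), (234, np.int64(572), np.int64(64), np.int64(6)), (236, np.int64(572), np.int64(62), np.int64(4)), (238, np.int64(572), np.int64(62), np.int64(5)), (240, np.int64(572), np.int64(76), np.int64(36)), (242, np.int64(571), np.int64(76), np.int64(38)), (244, np.int64(571), np.int64(76), np.int64(41))]
264 [(232, np.int64(575), np.int64(65), np.int64(5)), (234, np.int64(575), np.int64(64), np.int64(5)), (236, np.int64(575), np.int64(63), np.int64(6)), (238, np.int64(575), np.int64(62), np.int64(5)), (240, np.int64(574), np.int64(76), np.int64(36)), (242, np.int64(574), np.int64(76), np.int64(38)), (244, np.int64(574), np.int64(75), np.int64(39))]
side [29. 30. 32. 32. 33. 35. 35. 37. 39. 39. 39. 39. 39. 40. 40. 41. 41. 41.
 41. 42. 42. 43. 43. 44. 45. 45. 45. 45. 45. 45.]
scene [34. 37. 38. 39. 39. 39. 39. 40. 40. 40. 41. 42. 42. 43. 43. 44. 44. 44.
 44. 45. 46. 47. 48. 49. 49. 49. 50. 50. 50. 51.]
```

View pics/side4.png

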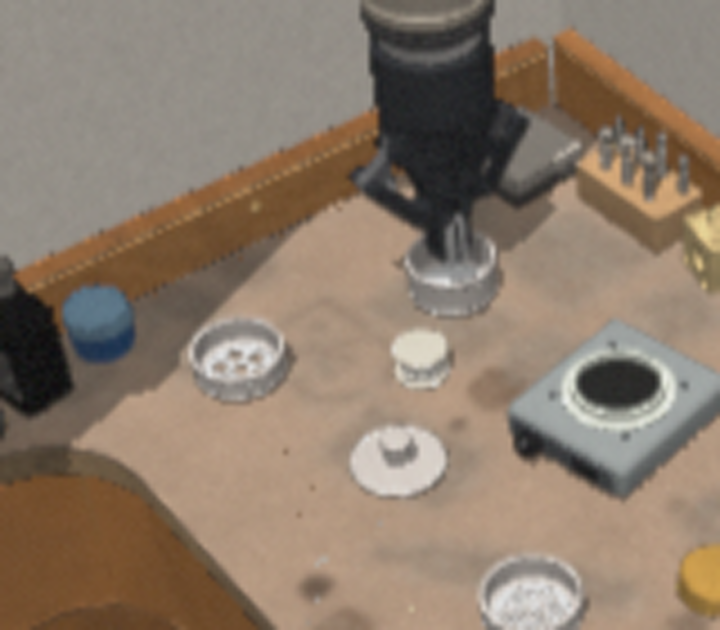

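Emit:
{"op": "step_arm", "data": {"targets": [[0,0,-15,0,0],[0,0,-15,0,0],[0,0,-15,0,0],[0,0,-15,0,0],[0,0,-15,0,0],[0,0,-15,0,0],[0,0,-15,0,0],[0,0,-15,0,0],[0,0,-15,0,0],[0,0,-5,0,0],[0,0,10,0,0],[0,0,15,0,0],[0,0,15,0,0]]}}

```text
t: 3.58
eef_pos: [0.5694, 0.0653, 0.0097]
tool_rot: [0.0, 1.0, 0.0, -0.002]
contact_force: [0.2, 0.2, 0.4]
gripper_width: 1.001
```

```bash
python3 - <<'E'
from h import *
o=bot.get_obs();print(o["eef_pos"],o["tool_rot"],o["q"].round(4),o["joint_vel"].round(3))
c=bot.read_camera("wrist"); W=cloud(c); save(c,"pics/p5.png")
print(rim(W,.571,.066,.031))
for u in (160,170,330,345): print([(v,*(W[v,u]*1000).round().astype(int).tolist()) for v in range(240,300,6)])
o=bot.get_obs();print(o["eef_pos"],o["tool_rot"])
E
```

```text
[0.56935569 0.06529921 0.00968802] [ 3.18179435e-04  9.99998595e-01  6.96967355e-05 -1.64419264e-03] [-0.2125  0.604  -0.0136  1.9463  0.0136  0.5947 -0.2348] [ 0.002 -0.027  0.002 -0.015 -0.     0.02   0.002]
(array([570. ,  66.3,  28.4]), 30.8, 4151, 18)
[(240, 521, 66, 0), (246, 521, 63, 1), (252, 520, 59, 0), (258, 520, 56, 0), (264, 520, 52, 0), (270, 519, 49, 0), (276, 519, 45, -1), (282, 519, 42, 0), (288, 518, 38, 0), (294, 518, 35, 1)]
[(240, 526, 66, 0), (246, 525, 62, -1), (252, 525, 59, 0), (258, 525, 56, 0), (264, 525, 52, 0), (270, 525, 49, 0), (276, 524, 45, 0), (282, 524, 42, 1), (288, 524, 38, 0), (294, 523, 34, 0)]
[(240, 607, 66, 0), (246, 607, 62, -1), (252, 607, 60, 1), (258, 608, 55, -1), (264, 608, 53, 0), (270, 608, 49, 0), (276, 608, 45, 0), (282, 609, 42, 0), (288, 609, 38, 0), (294, 609, 35, 0)]
[(240, 615, 66, 0), (246, 615, 63, 0), (252, 615, 59, 0), (258, 616, 55, -1), (264, 616, 52, -1), (270, 616, 49, -1), (276, 616, 45, 0), (282, 617, 41, -1), (288, 617, 39, 1), (294, 617, 34, 0)]
[0.56999592 0.06537074 0.01053519] [ 2.08751979e-04  9.99999433e-01  1.51705691e-05 -1.04414555e-03]
```

View pics/p5.png

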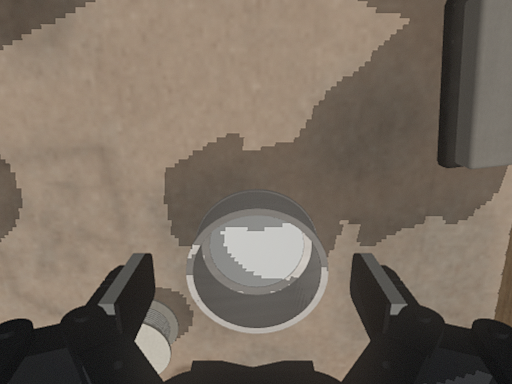

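```bash
python3 - <<'E'
from h import *
c=bot.read_camera("wrist"); W=cloud(c)
for u in (130,138,146,360,368,376): print(u,[(v,*(W[v,u]*1000).round().astype(int).tolist()) for v in range(250,282,4)])
o=bot.get_obs();print(o["eef_pos"],o["tool_rot"])
E
```

```text
130 [(250, 505, 60, 0), (254, 505, 58, 1), (258, 520, 76, 37), (262, 521, 76, 40), (266, 522, 76, 43), (270, 522, 75, 45), (274, 524, 76, 48), (278, 524, 75, 50)]
138 [(250, 509, 60, 0), (254, 522, 76, 33), (258, 523, 76, 36), (262, 524, 76, 40), (266, 525, 76, 43), (270, 526, 76, 46), (274, 526, 75, 47), (278, 525, 73, 46)]
146 [(250, 514, 60, 1), (254, 525, 76, 33), (258, 525, 75, 35), (262, 526, 74, 37), (266, 526, 72, 37), (270, 526, 71, 38), (274, 526, 70, 38), (278, 526, 68, 39)]
360 [(250, 624, 60, -1), (254, 612, 76, 33), (258, 611, 76, 36), (262, 611, 75, 38), (266, 611, 73, 38), (270, 611, 71, 38), (274, 611, 70, 39), (278, 611, 68, 38)]
368 [(250, 627, 61, 1), (254, 616, 76, 32), (258, 614, 76, 36), (262, 614, 75, 39), (266, 612, 76, 42), (270, 611, 76, 46), (274, 611, 75, 47), (278, 611, 73, 47)]
376 [(250, 632, 60, -1), (254, 632, 58, 1), (258, 632, 56, 0), (262, 616, 76, 40), (266, 615, 76, 42), (270, 615, 76, 45), (274, 614, 76, 48), (278, 612, 76, 51)]
[0.57060008 0.06547216 0.01120917] [ 7.47592694e-05  9.99999927e-01 -1.58496848e-05 -3.74136082e-04]
```

Emit:
{"op": "step_arm", "data": {"targets": [[0,-0.7,10,0,0],[0,-0.7,20,0,0],[0,-0.7,21,0,0],[0,-0.7,21,0,0.3],[0,-0.7,21,0,0.6],[0,-0.7,21,0,0.8],[0,-0.7,21,0,0.8],[0,-0.7,21,0,0.8],[0,-0.7,21,0,0.8]], "newtons": 40}}

```text
t: 4.43
eef_pos: [0.5717, 0.0664, -0.0085]
tool_rot: [-0.0, 1.0, -0.0, 0.001]
contact_force: [-0.8, 0.0, 6.2]
gripper_width: 0.693
```

```bash
python3 - <<'E'
from h import *
c=bot.read_camera("wrist"); W=cloud(c); save(c,"pics/p6.png")
print(rim(W,.571,.066,.031)); print(rim(W,.579,-.104,.038))
o=bot.get_obs();print(o["eef_pos"],o["tool_rot"],o["gripper_width"],o["contact_force"])
E
```

```text
(array([569.9,  66.7,  28.5]), 30.9, 5930, 18)
None
[ 0.57166662  0.06634984 -0.00847341] [-1.75217032e-04  9.99999631e-01 -4.19852573e-05  8.39793165e-04] 0.6957347412792543 [ 0.22380846 -0.98519385  4.60101774]
```

View pics/p6.png

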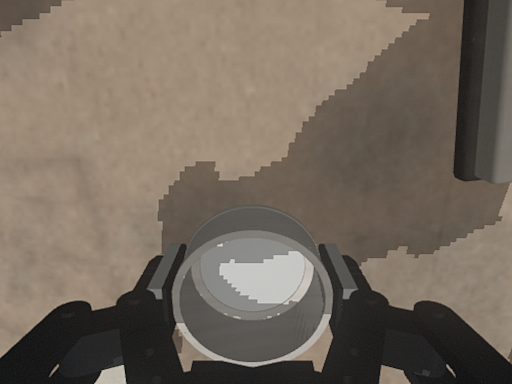

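Emit:
{"op": "step_arm", "data": {"targets": [[0,0,-15,0,0.8],[0,0,-40,0,0.8],[2,10,-56,0,0.8],[3,40,-56,0,0.8],[5,80,-56,0,0.8],[7,120,-56,0,0.8],[8,150,-56,0,0.8],[8.7,165,-56,0,0.8],[8.7,170,-56,0,0.8],[8.7,170,-56,0,0.8],[8.7,170,-56,0,0.8],[8.7,170,-56,0,0.8]]}}

```text
t: 5.48
eef_pos: [0.5797, -0.1012, 0.0465]
tool_rot: [-0.001, 1.0, 0.002, 0.0]
contact_force: [0.5, 0.2, -0.7]
gripper_width: 0.688
```

```bash
cat > m.py <<'E'
from h import *
import sys
def heldchk(ztop,x,y,names=("scene","side","wrist"),pic=None):
    for n in names:
        c=bot.read_camera(n); W=cloud(c); print(n,rim(W,x,y,ztop,band=0.006))
        if pic: save(c,f"pics/{pic}_{n}.png")
    o=bot.get_obs();print("t",o["t"],o["eef_pos"].round(4),o["tool_rot"].round(4),o["gripper_width"].round(3),o["contact_force"].round(1))
E
python3 - <<'E'
from m import *
heldchk(.0465+.0085+.031,.579,-.104,pic="h1")
E
```

```text
scene (array([578.5, -95.8,  33.3]), 84.7, 65, 9)
side (array([577.5, -99.1,  31.7]), 84.3, 109, 13)
wrist (array([ 578. , -101. ,   28.5]), 85.7, 7145, 18)Traceback (most recent call last):
  File "<stdin>", line 2, in <module>
  File "m.py", line 7, in heldchk
    o=bot.get_obs();print("t",o["t"],o["eef_pos"].round(4),o["tool_rot"].round(4),o["gripper_width"].round(3),o["contact_force"].round(1))
                                                                                  ^^^^^^^^^^^^^^^^^^^^^^^^
AttributeError: 'float' object has no attribute 'round'
```

```bash
sed -i 's/o\["gripper_width"\].round(3)/round(o["gripper_width"],3)/' m.py; python3 - <<'E'
from m import *
heldchk(.0465+.0085+.031,.579,-.104,names=())
E
```

```text
t 5.6333 [ 0.5797 -0.1019  0.0465] [-4.0e-04  1.0e+00  1.3e-03 -0.0e+00] 0.692 [-0.4  0.4 -1. ]
```

View pics/h1_side.png

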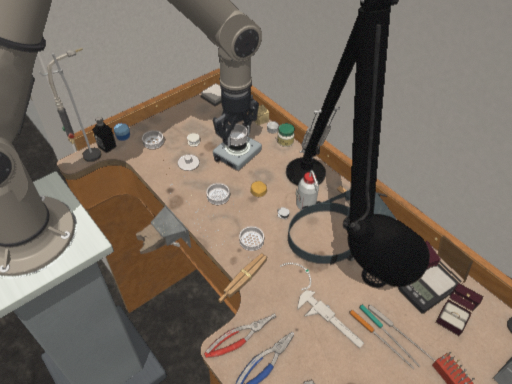

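Emit:
{"op": "step_arm", "data": {"targets": [[0.3,0,6,0,0.8],[0.3,0,12,0,0.8],[0.3,0,14,0,0.8],[0.3,0,15,0,0.8],[0.3,0,17,0,0.8],[0.3,0,19,0,0.8]]}}

```text
t: 6.13
eef_pos: [0.5798, -0.1038, 0.0274]
tool_rot: [0.0, 1.0, -0.0, -0.0]
contact_force: [-1.0, -0.4, 1.8]
gripper_width: 0.69
```

```bash
python3 - <<'E'
from m import *
heldchk(.0275+.0085+.031,.579,-.104,names=("wrist",),pic="h2")
E
```

```text
wrist (array([ 578. , -103.4,   28.6]), 66.6, 7168, 18)
t 6.1833 [ 0.5797 -0.1038  0.0272] [-0.e+00  1.e+00 -1.e-04 -1.e-04] 0.691 [-0.3 -1.1  0.8]
```

Emit:
{"op": "step_arm", "data": {"targets": [[0,0,1.5,0,0.8],[0,0,3,0,0.8],[0,0,3,0,0.8],[0,0,3,0,0.8]]}}

```text
t: 6.52
eef_pos: [0.5798, -0.104, 0.0248]
tool_rot: [0.0, 1.0, -0.0, 0.0]
contact_force: [-2.0, 0.3, 4.1]
gripper_width: 0.694
```

```bash
python3 - <<'E'
from m import *
heldchk(.064,.579,-.104,names=("wrist",),pic="h3")
E
```

```text
wrist (array([ 578.1, -103.5,   28.5]), 63.9, 7215, 18)
t 6.5667 [ 0.5798 -0.104   0.0247] [ 1.e-04  1.e+00 -1.e-04  0.e+00] 0.687 [-2.4  0.2  3.9]
```

Emit:
{"op": "step_arm", "data": {"targets": [[0,0,0,0,0.2],[0,0,0,0,0],[0,0,0,0,0],[0,0,0,0,0],[0,0,-20,0,0],[0,0,-45,0,0],[0,0,-60,0,0],[-20,14,-62,0,0],[-50,35,-60,0,0],[-80,55,-55,0,0],[-110,76,-40,0,0],[-130,90,-25,0,0],[-138.8,95.5,-10,0,0],[-138.8,95.5,-5,0,0],[-138.8,95.5,-5,0,0],[-138.8,95.5,-5,0,0],[-138.8,95.5,-5,0,0]]}}

```text
t: 7.98
eef_pos: [0.4431, -0.1986, 0.0302]
tool_rot: [0.0, 1.0, 0.001, 0.001]
contact_force: [0.2, 0.4, 0.2]
gripper_width: 1.003
```

```bash
python3 - <<'E'
from m import *
heldchk(.023,.440,-.199,pic="f1")
for n in ("scene","side"):
  print(n,rim(cloud(bot.read_camera(n)),.579,-.104,.064))
E
```

```text
scene (array([ 440.6, -199.2,   28.4]), 21.7, 50, 10)
side (array([ 440.4, -199.8,   28.5]), 21.1, 105, 18)
wrist (array([ 438.7, -198.9,   28.2]), 22.7, 2912, 18)
t 8.1333 [ 0.4424 -0.1987  0.0301] [1.e-04 1.e+00 8.e-04 8.e-04] 0.998 [ 0.4  0.1 -0.4]
scene None
side (array([ 580.4, -104.4,   28.1]), 62.7, 41, 12)
```

View pics/f1_scene.png

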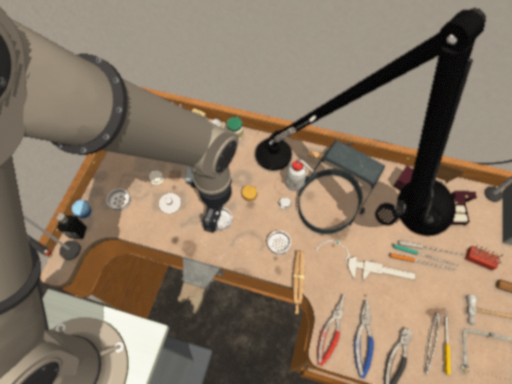

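View pics/f1_wrist.png

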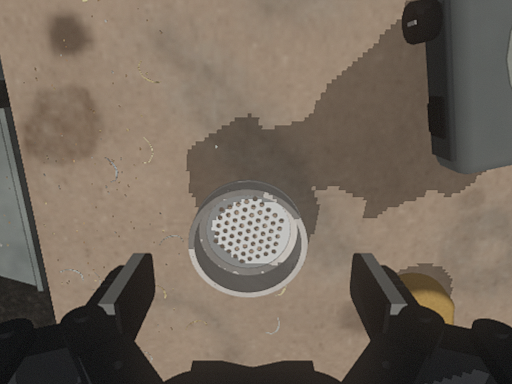

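Emit:
{"op": "step_arm", "data": {"targets": [[-0.3,0.3,10,0,0],[-0.3,0.3,25,0,0],[-0.3,0.3,35,0,0],[-0.3,0.3,37,0,0],[-0.3,0.3,37,0,0.3],[-0.3,0.3,37,0,0.6],[-0.3,0.3,37,0,0.8],[-0.3,0.3,37,0,0.8],[-0.3,0.3,37,0,0.8],[-0.3,0.3,37,0,0.8],[-0.3,0.3,37,0,0.8]]}}

```text
t: 9.15
eef_pos: [0.4411, -0.1997, -0.0071]
tool_rot: [0.0, 1.0, -0.0, 0.0]
contact_force: [0.3, 0.1, 4.3]
gripper_width: 0.689
```

```bash
python3 - <<'E'
from m import *
heldchk(.023,.440,-.199,names=("wrist",),pic="f2")
E
```

```text
wrist (array([ 439.4, -198.8,   28.6]), 22.7, 6217, 18)
t 9.2 [ 0.4411 -0.1998 -0.0071] [ 1.e-04  1.e+00 -1.e-04  4.e-04] 0.686 [-0.3 -0.4  6.5]
```

View pics/f2_wrist.png

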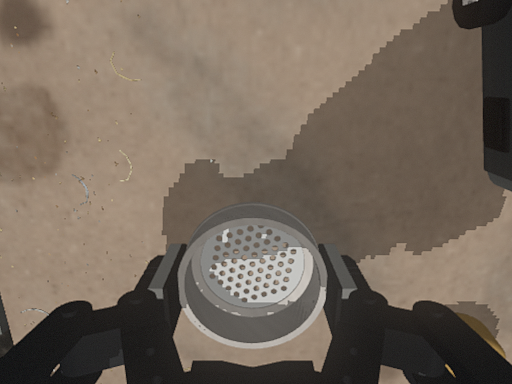

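Emit:
{"op": "step_arm", "data": {"targets": [[0,0,-15,0,0.8],[0,0,-45,0,0.8],[10,-7,-75,0,0.8],[30,-20,-85,0,0.8],[60,-41,-85,0,0.8],[90,-62,-82,0,0.8],[115,-79,-78,0,0.8],[130,-89.5,-76,0,0.8],[138.7,-95.3,-75,0,0.8],[138.7,-95.3,-75,0,0.8],[138.7,-95.3,-75,0,0.8],[138.7,-95.3,-75,0,0.8],[138.7,-95.3,-75,0,0.8]]}}

```text
t: 10.28
eef_pos: [0.578, -0.106, 0.0675]
tool_rot: [0.0, 1.0, -0.001, -0.001]
contact_force: [-0.6, -0.0, -1.5]
gripper_width: 0.685
```

```bash
python3 - <<'E'
from m import *
heldchk(.098,.579,-.104,names=("side","wrist",),pic="f3")
E
```

```text
side (array([ 576.4, -105. ,   30.4]), 96.3, 107, 14)
wrist (array([ 576.6, -104.8,   28.6]), 97.3, 6063, 18)
t 10.3833 [ 0.5785 -0.1055  0.0677] [ 2.e-04  1.e+00 -9.e-04 -2.e-04] 0.691 [ 0.1  0.4 -0.6]
```

Still settling; descend slowly in steps.

Emit:
{"op": "step_arm", "data": {"targets": [[0,0,0,0,0.8],[0,0,4,0,0.8],[0,0,8,0,0.8],[0,0,9,0,0.8],[0,0,10,0,0.8],[0,0,12,0,0.8],[0,0,12,0,0.8]]}}

```text
t: 10.97
eef_pos: [0.5795, -0.1043, 0.0554]
tool_rot: [0.0, 1.0, 0.0, 0.0]
contact_force: [-1.4, -0.5, 1.6]
gripper_width: 0.683
```

```bash
python3 - <<'E'
from m import *
heldchk(.086,.579,-.104,names=("wrist",),pic="f4")
E
```

```text
wrist (array([ 577.8, -103.3,   28.6]), 85.2, 6067, 18)
t 11.0167 [ 0.5796 -0.1043  0.0555] [0.e+00 1.e+00 0.e+00 1.e-04] 0.687 [-1.   1.   0.5]
```

Emit:
{"op": "step_arm", "data": {"targets": [[0,0,1.5,0,0.8],[0,0,3.5,0,0.8],[0,0,3.5,0,0.8],[0,0,3.5,0,0.8]]}}

```text
t: 11.35
eef_pos: [0.58, -0.1044, 0.0527]
tool_rot: [0.0, 1.0, 0.0, 0.001]
contact_force: [-1.3, 0.1, 5.5]
gripper_width: 0.685
```

```bash
python3 - <<'E'
from m import *
heldchk(.082,.579,-.104,names=("wrist",),pic="f5")
E
```

```text
wrist (array([ 578.2, -103.4,   28.6]), 82.2, 6372, 18)
t 11.4 [ 0.58   -0.1044  0.0527] [ 1.e-04  1.e+00 -0.e+00  6.e-04] 0.686 [-1.  -0.   5.8]
```

Emit:
{"op": "step_arm", "data": {"targets": [[0,0,0,0,0.2],[0,0,0,0,0],[0,0,0,0,0],[0,0,0,0,0],[0,0,-20,0,0],[-5,0,-45,0,0],[-30,10,-55,0,0],[-65,25,-55,0,0],[-95,45,-50,0,0],[-120,75,-45,0,0],[-135,110,-35,0,0],[-145,145,-20,0,0],[-153,180,-5,0,0],[-158,215,10,0,0],[-160,242,18,0,0],[-160.3,257,22,0,0],[-160.3,260.4,22,0,0],[-160.3,260.4,22,0,0],[-160.3,260.4,22,0,0],[-160.3,260.4,22,0,0]]}}

```text
t: 13.07
eef_pos: [0.4202, -0.3626, 0.0305]
tool_rot: [-0.0, 1.0, 0.001, 0.0]
contact_force: [-0.3, -0.1, -0.3]
gripper_width: 1.001
```

```bash
python3 - <<'E'
from m import *
heldchk(.023,.419,-.3645,pic="m1")
for n in ("scene","side"):
  print(n,rim(cloud(bot.read_camera(n)),.579,-.104,.082))
E
```

```text
scene (array([ 418.6, -363.8,   28.3]), 22.6, 53, 11)
side (array([ 418.5, -364.7,   28.4]), 21.3, 118, 17)
wrist (array([ 417.2, -364. ,   28.2]), 22.7, 2916, 18)
t 13.2167 [ 0.4199 -0.3633  0.0305] [-1.0e-04  1.0e+00  1.1e-03  3.0e-04] 1.002 [-0.6 -0.  -0.5]
scene None
side None
```

View pics/m1_scene.png

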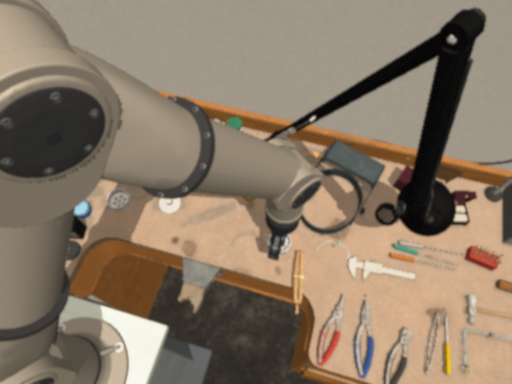

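View pics/m1_wrist.png

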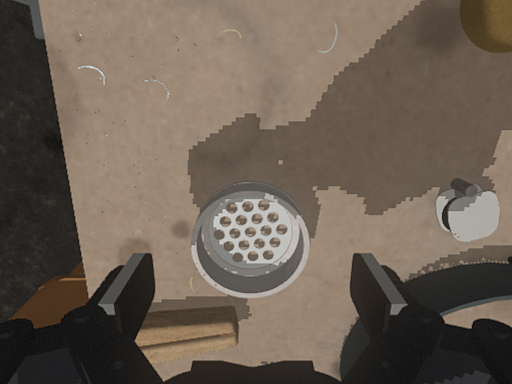

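```bash
python3 - <<'E'
from m import *
c=bot.read_camera("wrist"); W=cloud(c).reshape(-1,3); W=W[np.isfinite(W[:,0])]
for a,b in ((.355,.395),(.44,.48),(.48,.52)):
  m=(W[:,0]>a)&(W[:,0]<b)&(W[:,1]<-.378)&(W[:,2]>.008)&(W[:,2]<.05)
  print(a,b,m.sum(), (W[m,1].max().round(4),W[m,2].max().round(3)) if m.any() else None)
W=cloud(c)
for v in (300,305,315,330): print((W[v,[150,170,190,210,230]]*1000).round().tolist())
for v in (300,330): print((W[v,[345,355,370]]*1000).round().tolist())
E
```

```text
0.355 0.395 3171 (np.float64(-0.378), np.float64(0.024))
0.44 0.48 424 (np.float64(-0.378), np.float64(0.024))
0.48 0.52 1188 (np.float64(-0.3914), np.float64(0.034))
[[375.0, -373.0, 56.0], [368.0, -414.0, -0.0], [380.0, -414.0, 0.0], [392.0, -414.0, -0.0], [404.0, -413.0, 1.0]]
[[375.0, -375.0, 58.0], [367.0, -418.0, -0.0], [380.0, -417.0, -0.0], [392.0, -418.0, -0.0], [405.0, -414.0, 5.0]]
[[357.0, -418.0, 8.0], [370.0, -417.0, 10.0], [382.0, -415.0, 12.0], [394.0, -415.0, 13.0], [405.0, -413.0, 14.0]]
[[360.0, -420.0, 19.0], [372.0, -419.0, 20.0], [383.0, -419.0, 20.0], [394.0, -420.0, 19.0], [405.0, -420.0, 19.0]]
[[474.0, -413.0, 1.0], [461.0, -373.0, 56.0], [460.0, -361.0, 72.0]]
[[476.0, -435.0, 1.0], [480.0, -431.0, 6.0], [460.0, -372.0, 75.0]]
```

Emit:
{"op": "step_arm", "data": {"targets": [[-0.5,0,10,0,0],[-0.5,0,25,0,0],[-0.5,0,35,0,0],[-0.5,0,37.3,0,0],[-0.5,0,37.3,0,0.3],[-0.5,0,37.3,0,0.6],[-0.5,0,37.3,0,0.8],[-0.5,0,37.3,0,0.8],[-0.5,0,37.3,0,0.8],[-0.5,0,37.3,0,0.8],[-0.5,0,37.3,0,0.8]]}}

```text
t: 14.28
eef_pos: [0.4189, -0.3649, -0.0069]
tool_rot: [0.0, 1.0, -0.0, 0.0]
contact_force: [-0.9, -0.1, 2.9]
gripper_width: 0.686
```

```bash
python3 - <<'E'
from m import *
heldchk(.023,.419,-.3645,names=("wrist",),pic="m2")
E
```

```text
wrist (array([ 417.2, -363.8,   28.6]), 22.7, 6197, 18)
t 14.3333 [ 0.4189 -0.365  -0.0069] [ 2.e-04  1.e+00 -0.e+00  3.e-04] 0.685 [-0.4 -0.3  3.2]
```

Emit:
{"op": "step_arm", "data": {"targets": [[0,0,-15,0,0.8],[0,0,-45,0,0.8],[1,-20,-75,0,0.8],[4,-50,-95,0,0.8],[10,-85,-102,0,0.8],[20,-120,-102,0,0.8],[32,-153,-102,0,0.8],[50,-185,-102,0,0.8],[75,-212,-100,0,0.8],[103,-234,-97,0,0.8],[130,-250,-94,0,0.8],[150,-258,-92,0,0.8],[160,-260.5,-90,0,0.8],[161,-260.5,-90,0,0.8],[161,-260.5,-90,0,0.8],[161,-260.5,-90,0,0.8],[161,-260.5,-90,0,0.8],[161,-260.5,-90,0,0.8]]}}

```text
t: 15.83
eef_pos: [0.5785, -0.1054, 0.0829]
tool_rot: [0.0, 1.0, -0.001, -0.0]
contact_force: [-0.2, 0.0, -0.2]
gripper_width: 0.684
```

Emit:
{"op": "step_arm", "data": {"targets": [[0,0,4,0,0.8],[0,0,7,0,0.8],[0,0,9,0,0.8],[0,0,9.5,0,0.8],[0,0,9.5,0,0.8]]}}

```text
t: 16.25
eef_pos: [0.5799, -0.1043, 0.0734]
tool_rot: [0.0, 1.0, -0.0, 0.0]
contact_force: [-1.0, 0.7, 2.5]
gripper_width: 0.685
```

```bash
python3 - <<'E'
from m import *
heldchk(.104,.579,-.104,names=("wrist",),pic="m3")
E
```

```text
wrist (array([ 578.1, -103.3,   28.7]), 103.1, 6008, 18)
t 16.3 [ 0.5797 -0.1043  0.0734] [ 1.e-04  1.e+00 -0.e+00  1.e-04] 0.683 [-1.  -0.2  2.9]
```

Top 103.1, so the bottom (80) is already below the fine sieve's rim (82). Seat it.

Emit:
{"op": "step_arm", "data": {"targets": [[0,0,1.5,0,0.8],[0,0,3.5,0,0.8],[0,0,3.5,0,0.8],[0,0,3.5,0,0.8]]}}

```text
t: 16.63
eef_pos: [0.5812, -0.1045, 0.0721]
tool_rot: [0.0, 1.0, -0.0, 0.002]
contact_force: [-3.7, -0.1, 17.7]
gripper_width: 0.681
```

```bash
python3 - <<'E'
from m import *
heldchk(.100,.579,-.104,names=("wrist",),pic="m5")
E
```

```text
wrist (array([ 579.3, -103.4,   28.5]), 101.3, 6711, 18)
t 16.6833 [ 0.5812 -0.1044  0.0721] [ 2.0e-04  1.0e+00 -1.0e-04  1.8e-03] 0.685 [-4.7 -0.  17.7]
```

View pics/m5_wrist.png

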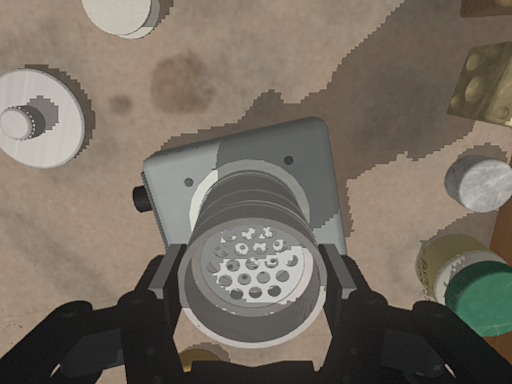

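Emit:
{"op": "step_arm", "data": {"targets": [[0,0,-2,0,0.8],[0,0,-2,0,0.8],[0.5,0.5,-1,3,0.8],[-0.5,-0.5,-0.5,-3,0.8],[0.5,-0.5,0,3,0.8],[-0.5,0.5,0,0,0.8],[0,0,0,0,0.8],[0,0,0,0,0.8]]}}

```text
t: 17.35
eef_pos: [0.5825, -0.1048, 0.0722]
tool_rot: [0.0, 1.0, -0.0, 0.003]
contact_force: [-0.6, -0.8, 14.0]
gripper_width: 0.687
```

```bash
python3 - <<'E'
from m import *
heldchk(.100,.579,-.104,names=("wrist",),pic="m6")
E
```

```text
wrist (array([ 580.5, -103.7,   28.5]), 101.4, 6744, 18)
t 17.4 [ 0.5825 -0.1048  0.0722] [ 4.0e-04  1.0e+00 -3.0e-04  3.1e-03] 0.685 [-0.  -1.4 14.1]
```

Emit:
{"op": "step_arm", "data": {"targets": [[0,0,-4,0,0.8],[0,0,-10,0,0.8],[0,0,-14,0,0.8],[0,0,-14,0,0.8],[0,0,-14,0,0.8]]}}

```text
t: 17.82
eef_pos: [0.5794, -0.1041, 0.0836]
tool_rot: [-0.0, 1.0, 0.0, -0.0]
contact_force: [0.0, -0.0, -1.0]
gripper_width: 0.684
```

```bash
python3 - <<'E'
from m import *
heldchk(.115,.579,-.104,names=("side","wrist"),pic="m7")
d=bot.read_camera("side"); save(d,"pics/m7s.png",(190,90,290,175),7)
W=cloud(d); print(rim(W,.579,-.104,.082,band=.004))
E
```

```text
side (array([ 576.6, -101.2,   32. ]), 112.7, 99, 13)
wrist (array([ 577.6, -103.1,   28.7]), 113.1, 5814, 18)
t 17.9167 [ 0.5792 -0.1041  0.0833] [-1.e-04  1.e+00  0.e+00 -4.e-04] 0.682 [-0.5 -0.8 -0.9]
(array([ 581.2, -103.7,   28.4]), 80.4, 43, 12)
```

View pics/m7s.png

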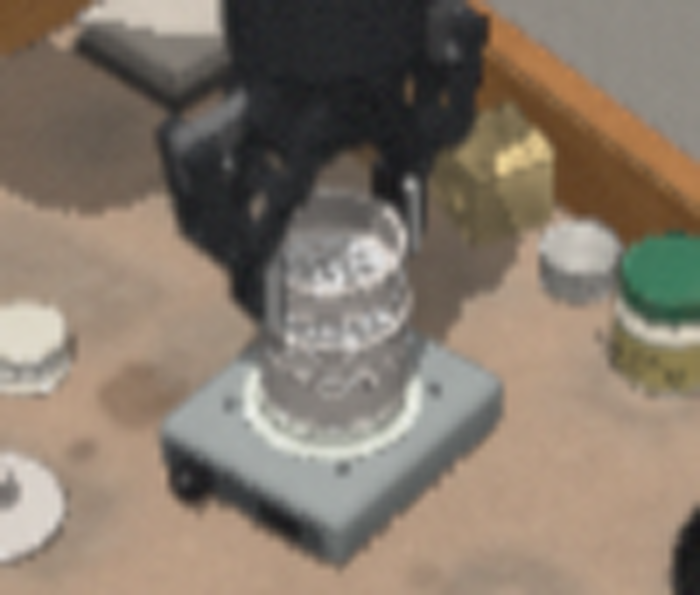

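View pics/m7_wrist.png

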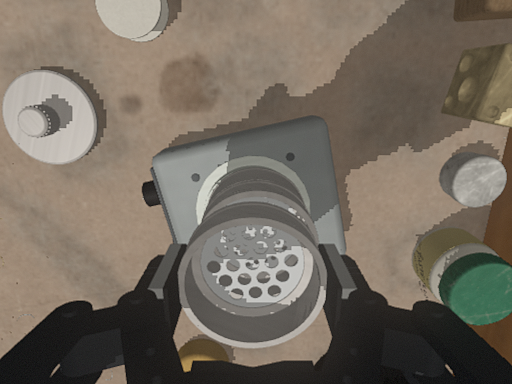

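Emit:
{"op": "step_arm", "data": {"targets": [[0,0,-20,0,0.8],[0,-20,-45,0,0.8],[0,-50,-45,0,0.8],[0,-80,-45,0,0.8],[0,-90,-45,0,0.8],[0,-90,-45,0,0.8]]}}

```text
t: 18.47
eef_pos: [0.5794, -0.0098, 0.1285]
tool_rot: [-0.001, 1.0, 0.003, -0.0]
contact_force: [-0.1, 0.7, -1.8]
gripper_width: 0.683
```

```bash
python3 - <<'E'
from m import *
for n in ("scene","side","wrist"):
  c=bot.read_camera(n); W=cloud(c); print(n,rim(W,.580,-.104,.082,band=.003),rim(W,.580,-.104,.082,band=.006)); 
  if n!="wrist": save(c,f"pics/m8_{n}.png",(160,90,290,190),6)
  P=W.reshape(-1,3);P=P[np.isfinite(P[:,0])]; r=np.hypot(P[:,0]-.58,P[:,1]+.104); m=(abs(r-.0285)<.003)&(P[:,2]>.077)&(P[:,2]<.087)
  P=P[m]; A=np.c_[P[:,0]-.58,P[:,1]+.104,np.ones(len(P))]; print(np.linalg.lstsq(A,P[:,2],rcond=None)[0].round(4),len(P))
E
```

```text
scene (array([ 581.5, -103.3,   28.6]), 81.5, 76, 18) (array([ 581.4, -103.4,   28.5]), 80.9, 102, 18)
[-0.0203 -0.0067  0.0812] 86
side (array([ 581. , -104.3,   28.4]), 81.1, 72, 18) (array([ 581. , -104.2,   28.4]), 80.3, 103, 18)
[-0.0093 -0.0119  0.0807] 85
wrist (array([ 579.8, -102.3,   28.5]), 81.4, 530, 11) (array([ 579.8, -102.4,   28.3]), 80.3, 807, 11)
[0.0003 0.0039 0.0804] 710
```

View pics/m8_side.png

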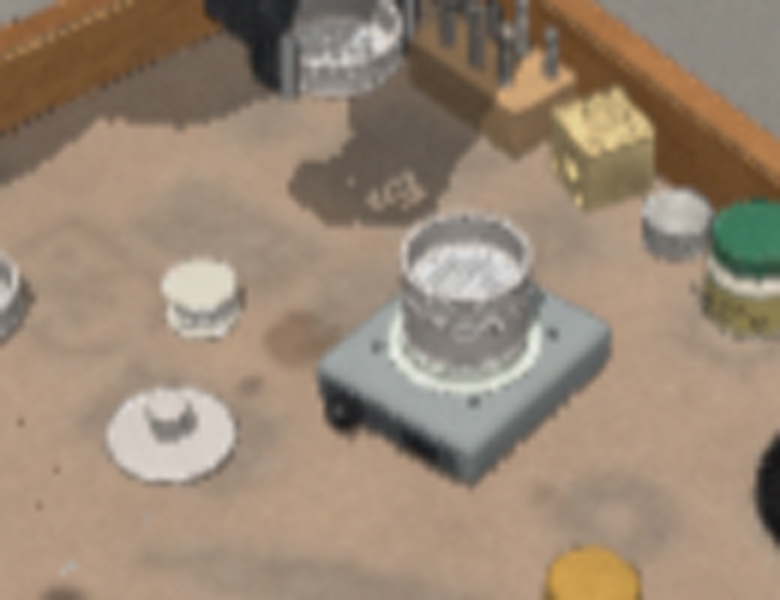

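Emit:
{"op": "step_arm", "data": {"targets": [[1,20,0,0,0.8],[2,50,0,0,0.8],[2,80,15,0,0.8],[2,90,35,0,0.8],[2,90,45,0,0.8],[2,90,45,0,0.8],[2,90,45,0,0.8],[2,90,45,0,0.8],[2,90,45,0,0.8]]}}

```text
t: 19.37
eef_pos: [0.5825, -0.103, 0.0847]
tool_rot: [-0.0, 1.0, 0.001, 0.001]
contact_force: [0.1, 0.2, -0.8]
gripper_width: 0.682
```

```bash
python3 - <<'E'
from m import *
heldchk(.113,.580,-.104,names=("wrist",))
E
```

```text
wrist (array([ 580.6, -102. ,   28.5]), 114.0, 6562, 18)
t 19.4167 [ 0.5824 -0.1031  0.0847] [-1.e-04  1.e+00  8.e-04  9.e-04] 0.686 [-0.1 -0.  -0.4]
```

Emit:
{"op": "step_arm", "data": {"targets": [[-0.3,0.4,2,0,0.8],[-0.3,0.4,5,0,0.8],[-0.3,0.4,8,0,0.8],[-0.3,0.4,10,0,0.8],[-0.3,0.4,11.5,0,0.8],[-0.3,0.4,11.5,0,0.8]]}}

```text
t: 19.92
eef_pos: [0.5824, -0.1045, 0.0728]
tool_rot: [-0.0, 1.0, 0.0, 0.001]
contact_force: [-1.9, 1.1, 4.8]
gripper_width: 0.684
```

```bash
python3 - <<'E'
from m import *
heldchk(.102,.580,-.104,names=("wrist",))
E
```

```text
wrist (array([ 580.5, -103.4,   28.5]), 102.3, 6363, 18)
t 19.9667 [ 0.5823 -0.1045  0.0729] [-0.e+00  1.e+00  0.e+00  9.e-04] 0.685 [-0.   0.4  4.4]
```

Emit:
{"op": "step_arm", "data": {"targets": [[-0.8,0,0,0,0.8],[-0.8,0,0.8,0,0.8],[-0.8,0,1.6,0,0.8],[-0.8,0,2.2,0,0.8],[-0.8,0,2.2,0,0.8]]}}

```text
t: 20.38
eef_pos: [0.5827, -0.1045, 0.072]
tool_rot: [0.0, 1.0, 0.0, 0.002]
contact_force: [-0.6, 1.9, 13.6]
gripper_width: 0.685
```

```bash
python3 - <<'E'
from m import *
heldchk(.100,.580,-.104,names=("wrist",))
E
```

```text
wrist (array([ 580.7, -103.5,   28.5]), 101.2, 6675, 18)
t 20.4333 [ 0.5827 -0.1045  0.072 ] [0.     1.     0.     0.0023] 0.685 [-1.2  0.6 12.3]
```

Emit:
{"op": "step_arm", "data": {"targets": [[-0.5,0,-1.2,0,0.8],[-0.5,0,-1.2,0,0.8],[-0.5,0,-1.2,0,0.4],[-0.5,0,-1.2,0,0.2],[-0.5,0,-1.2,0,0],[-0.5,0,-1.2,0,0],[-0.5,0,-1.2,0,0]]}}

```text
t: 21.02
eef_pos: [0.5795, -0.1046, 0.0708]
tool_rot: [-0.0, 1.0, -0.0, -0.001]
contact_force: [0.0, 0.4, 0.2]
gripper_width: 1.006
```

```bash
python3 - <<'E'
from m import *
heldchk(.100,.580,-.104,names=("scene","side","wrist",),pic="m9")
E
```

```text
scene (array([ 580.7, -104.8,   28. ]), 98.4, 59, 10)
side (array([ 580.4, -105. ,   28.2]), 98.0, 91, 18)
wrist (array([ 579.3, -103.7,   28.4]), 99.6, 5379, 18)
t 21.1667 [ 0.5798 -0.1046  0.0709] [-0.e+00  1.e+00 -0.e+00 -3.e-04] 0.996 [-0.1 -0.1 -0.3]
```

View pics/m9_wrist.png

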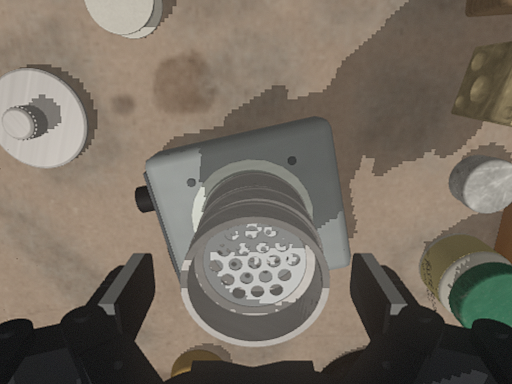

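```bash
python3 - <<'E'
from m import *
for n in ("scene","side"):
  c=bot.read_camera(n); W=cloud(c).reshape(-1,3); m=(W[:,0]>.15)&(W[:,0]<.42)&(W[:,1]>.03)&(W[:,1]<.25)&(W[:,2]>.06)&(W[:,2]<.5)
  P=W[m]; print(n,len(P))
  for z in np.arange(.06,.5,.04):
    k=P[(P[:,2]>=z)&(P[:,2]<z+.04)]
    if len(k): print(round(z,2),len(k),k[:,:2].min(0).round(3),k[:,:2].max(0).round(3))
E
```

```text
scene 3956
0.06 901 [0.212 0.131] [0.42  0.222]
0.1 825 [0.21  0.132] [0.42  0.222]
0.14 656 [0.222 0.146] [0.42  0.222]
0.18 578 [0.25  0.146] [0.42  0.221]
0.22 463 [0.252 0.147] [0.42  0.222]
0.26 334 [0.356 0.216] [0.42  0.221]
0.3 192 [0.316 0.151] [0.42  0.221]
0.34 7 [0.409 0.217] [0.42 0.22]
side 9013
0.06 938 [0.211 0.128] [0.42  0.249]
0.1 910 [0.21  0.129] [0.42 0.25]
0.14 944 [0.211 0.143] [0.42  0.246]
0.18 1025 [0.213 0.145] [0.42  0.249]
0.22 1013 [0.216 0.144] [0.42 0.25]
0.26 1109 [0.205 0.142] [0.419 0.249]
0.3 1316 [0.225 0.143] [0.42  0.242]
0.34 1133 [0.244 0.212] [0.42  0.225]
0.38 619 [0.26  0.213] [0.417 0.225]
0.42 6 [0.283 0.215] [0.294 0.219]
```

Emit:
{"op": "step_arm", "data": {"targets": [[0,0,-25,0,0],[0,0,-45,0,0],[-25,-25,-50,0,0],[-50,-52,-50,0,0],[-75,-80,-45,0,0],[-100,-108,-35,0,0],[-122,-136,-20,0,0],[-140,-160,0,0,0],[-153,-177,15,0,0],[-160,-187,22,0,0],[-161.9,-189.3,25,0,0],[-161.9,-189.3,25,0,0],[-161.9,-189.3,25,0,0],[-161.9,-189.3,25,0,0]]}}

```text
t: 22.43
eef_pos: [0.4194, 0.0839, 0.0468]
tool_rot: [-0.0, 1.0, -0.001, 0.001]
contact_force: [0.3, 0.1, -0.5]
gripper_width: 0.997
```

```bash
python3 - <<'E'
from m import *
for n in ("scene","side"):
  W=cloud(bot.read_camera(n)); print("stack",n,rim(W,.580,-.104,.100,band=.004),rim(W,.580,-.104,.082,band=.003,R=.045))
heldchk(.023,.4175,.0853,pic="c1")
E
```

```text
stack scene (array([ 580.7, -104. ,   28.5]), 98.9, 101, 18) (array([ 584.5, -101.4,   19.7]), 81.9, 161, 18)
stack side (array([ 580.3, -104.7,   28.5]), 98.5, 83, 18) (array([ 579.1, -106.5,   25.2]), 81.6, 123, 17)
scene (array([418. ,  85.7,  28.4]), 22.2, 106, 17)
side (array([417.7,  84.7,  28.5]), 21.0, 96, 18)
wrist (array([415.8,  86.1,  28.2]), 22.7, 2395, 18)
t 22.6833 [0.4187 0.0842 0.0465] [-1.e-04  1.e+00 -6.e-04  4.e-04] 0.998 [-0.5  0.3  0.5]
```

View pics/c1_wrist.png

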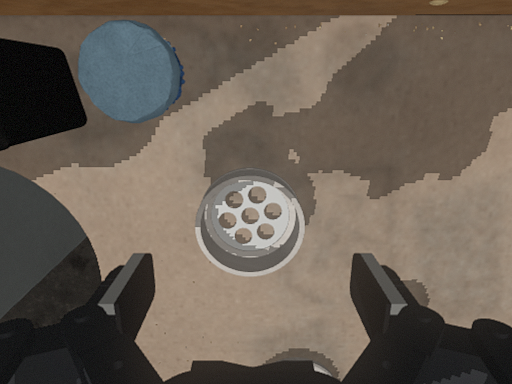

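View pics/c1_side.png

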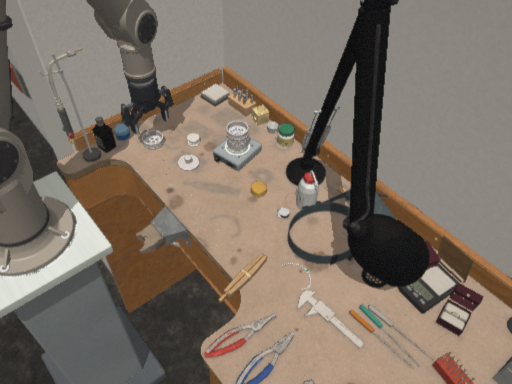

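Emit:
{"op": "step_arm", "data": {"targets": [[-0.4,-0.4,12,0,0],[-0.4,-0.4,30,0,0],[-0.4,-0.4,44,0,0],[-0.4,-0.4,49.5,0,0],[-0.4,-0.4,49.5,0,0],[-0.4,-0.4,49.5,0,0.3],[-0.4,-0.4,49.5,0,0.6],[-0.4,-0.4,49.5,0,0.8],[-0.4,-0.4,49.5,0,0.8],[-0.4,-0.4,49.5,0,0.8],[-0.4,-0.4,49.5,0,0.8]]}}

```text
t: 23.6
eef_pos: [0.4183, 0.0852, -0.0022]
tool_rot: [-0.0, 1.0, -0.0, 0.001]
contact_force: [-1.4, -0.1, 6.1]
gripper_width: 0.681
```

```bash
python3 - <<'E'
from m import *
heldchk(.023,.4175,.0853,names=("wrist",),pic="c2")
E
```

```text
wrist (array([416.6,  86.4,  28.6]), 22.7, 5718, 18)
t 23.65 [ 0.4183  0.0852 -0.0022] [-2.e-04  1.e+00 -0.e+00  8.e-04] 0.685 [-1.2 -0.2  5.8]
```

View pics/c2_wrist.png

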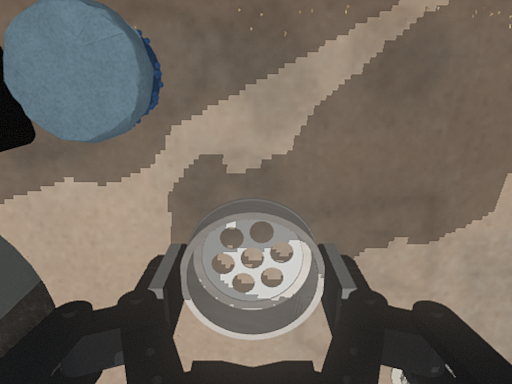

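Emit:
{"op": "step_arm", "data": {"targets": [[0,0,-15,0,0.8],[0,0,-45,0,0.8],[5,5,-75,0,0.8],[20,24,-102,0,0.8],[45,52,-115,0,0.8],[70,82,-117,0,0.8],[95,111,-117,0,0.8],[120,140,-115,0,0.8],[140,163,-112,0,0.8],[155,181,-109,0,0.8],[161,188,-107,0,0.8],[162.7,189.9,-106,0,0.8],[162.7,189.9,-106,0,0.8],[162.7,189.9,-106,0,0.8],[162.7,189.9,-106,0,0.8],[162.7,189.9,-106,0,0.8],[162.7,189.9,-106,0,0.8]]}}

```text
t: 25.07
eef_pos: [0.5801, -0.1038, 0.103]
tool_rot: [-0.0, 1.0, 0.001, 0.0]
contact_force: [0.7, -0.5, -0.8]
gripper_width: 0.684
```

```bash
python3 - <<'E'
from m import *
heldchk(.129,.580,-.104,names=("wrist",))
E
```

```text
wrist (array([ 578.5, -102.6,   28.6]), 127.8, 5476, 18)
t 25.1167 [ 0.5802 -0.104   0.103 ] [-1.e-04  1.e+00  6.e-04  1.e-04] 0.683 [-0.2  0.5 -0.6]
```

Converging to target; descend ~7 mm to check entry.

Emit:
{"op": "step_arm", "data": {"targets": [[0.2,0.2,1,0,0.8],[0.2,0.2,4,0,0.8],[0.2,0.2,6,0,0.8],[0.2,0.2,7,0,0.8],[0.2,0.2,7,0,0.8]]}}

```text
t: 25.53
eef_pos: [0.5803, -0.105, 0.0952]
tool_rot: [-0.0, 1.0, -0.0, -0.0]
contact_force: [-0.1, 0.2, -1.0]
gripper_width: 0.682
```

```bash
python3 - <<'E'
from m import *
heldchk(.121,.580,-.104,names=("wrist",))
E
```

```text
wrist (array([ 578.7, -103.8,   28.6]), 120.0, 5500, 18)
t 25.5833 [ 0.5804 -0.105   0.0954] [-0.e+00  1.e+00 -1.e-04 -3.e-04] 0.683 [-0.5  0.3 -1.4]
```

Emit:
{"op": "step_arm", "data": {"targets": [[0.2,0,1,0,0.8],[0.2,0,2,0,0.8],[0.2,0,2.2,0,0.8],[0.2,0,2.2,0,0.8]]}}

```text
t: 25.92
eef_pos: [0.5808, -0.105, 0.0934]
tool_rot: [-0.0, 1.0, -0.0, -0.0]
contact_force: [0.5, -0.1, -0.7]
gripper_width: 0.682
```

```bash
python3 - <<'E'
from m import *
heldchk(.118,.580,-.104,names=("wrist",))
E
```

```text
wrist (array([ 579.1, -103.8,   28.6]), 118.1, 5781, 18)
t 25.9667 [ 0.5808 -0.105   0.0935] [-0.  1. -0. -0.] 0.684 [-0.6 -0.2 -0.4]
```

Emit:
{"op": "step_arm", "data": {"targets": [[0,0,0,0,0.4],[0,0,0,0,0.1],[0,0,0,0,0],[0,0,0,0,0],[0,0,-20,0,0],[0,0,-40,0,0],[-25,-10,-50,0,0],[-55,-22,-50,0,0],[-85,-35,-40,0,0],[-110,-45,-20,0,0],[-127,-52,0,0,0],[-134,-55,15,0,0],[-134,-55,25,0,0],[-134,-55,30,0,0],[-134,-55,30,0,0],[-134,-55,30,0,0],[-134,-55,30,0,0]]}}

```text
t: 27.38
eef_pos: [0.4483, -0.0503, 0.0642]
tool_rot: [0.0, 1.0, -0.0, 0.001]
contact_force: [-0.1, 0.7, -0.2]
gripper_width: 0.999
```

```bash
cat > k.py <<'E'
from m import *
def knob(n,x,y,zk,zp,pic=None):
    c=bot.read_camera(n); W=cloud(c); P=W.reshape(-1,3); P=P[np.isfinite(P[:,0])]
    r=np.hypot(P[:,0]-x,P[:,1]-y)
    K=P[(r<.02)&(abs(P[:,2]-zk)<.002)]; D=P[(r<.04)&(abs(P[:,2]-zp)<.0025)]
    def enc(Q):
        if len(Q)<8: return None
        (a,b),R=cv2.minEnclosingCircle((Q[:,:2]*1000).astype(np.float32)); return round(a,1),round(b,1),round(R,1),len(Q)
    print(n,"knob",enc(K),(K[:,:2].mean(0)*1000).round(1) if len(K) else None,"disc",enc(D),np.median(D[:,2]) if len(D) else None)
    if pic: save(c,f"pics/{pic}_{n}.png")
E
python3 - <<'E'
from k import *
for n in ("scene","side"):
  W=cloud(bot.read_camera(n)); print("stack",n,rim(W,.580,-.104,.118,band=.004))
for n in ("scene","side","wrist"): knob(n,.446,-.050,.027,.009,"k1")
heldchk(0,0,0,names=())
E
```

```text
stack scene (array([ 580.9, -104.4,   28.6]), 117.4, 98, 18)
stack side (array([ 580.3, -105. ,   28.5]), 117.1, 80, 18)
scene knob (448.6, -48.8, 9.1, 24) [449.  -48.5] disc (449.5, -49.0, 30.2, 242) 0.008692204756923647
side knob (448.1, -50.1, 9.5, 16) [448.9 -50.2] disc (449.6, -50.3, 31.0, 166) 0.008621650966857512
wrist knob (447.5, -48.9, 9.5, 671) [447.2 -48.8] disc (447.4, -49.3, 30.3, 5576) 0.008984301141451212
t 27.6333 [ 0.4473 -0.0501  0.0639] [-0.e+00  1.e+00 -1.e-04  5.e-04] 0.999 [-0.2  1.2  0. ]
```

View pics/k1_wrist.png

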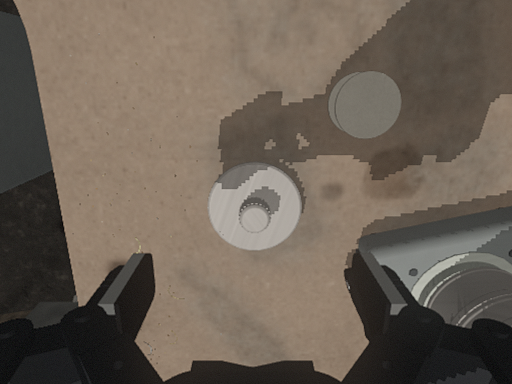

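View pics/k1_side.png

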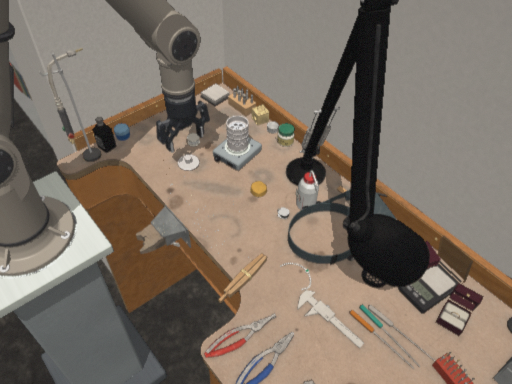

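Emit:
{"op": "step_arm", "data": {"targets": [[2.2,0,0,0,0.5],[2.2,0,0,0,0.5],[2.2,0,10,0,0.5],[2.2,0,25,0,0.5],[2.2,0,40,0,0.5],[2.2,0,52,0,0.5],[2.2,0,58,0,0.5],[2.2,0,60,0,0.5],[2.2,0,60,0,0.5],[2.2,0,60,0,1],[2.2,0,60,0,1],[2.2,0,60,0,1],[2.2,0,60,0,1],[2.2,0,60,0,1],[2.2,0,60,0,1],[2.2,0,60,0,1],[2.2,0,60,0,1]]}}

```text
t: 29.05
eef_pos: [0.4494, -0.0501, 0.0054]
tool_rot: [0.0, 1.0, -0.0, 0.0]
contact_force: [-7.3, 0.4, 34.4]
gripper_width: 0.192
```

```bash
python3 - <<'E'
from k import *
knob("wrist",.448,-.050,.027,.009,"k2")
heldchk(0,0,0,names=())
E
```

```text
wrist knob (448.1, -44.1, 19.1, 1501) [447.7 -47.4] disc (447.3, -49.8, 30.6, 6191) 0.008969439880212446
t 29.1 [ 0.4494 -0.0501  0.0054] [ 1.e-04  1.e+00 -2.e-04  4.e-04] 0.192 [-8.7  0.3 35. ]
```

View pics/k2_wrist.png

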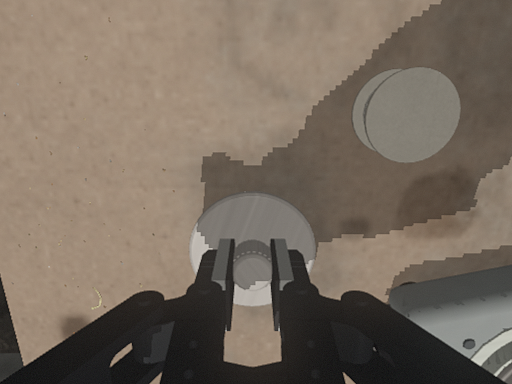

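Emit:
{"op": "step_arm", "data": {"targets": [[0,0,-1,0,1],[0,0,-2,0,1],[0,0,-2,0,1],[0,0,-20,0,1],[0,0,-50,0,1],[0,0,-80,0,1],[0,0,-80,0,1],[0,0,-80,0,1]]}}

```text
t: 29.77
eef_pos: [0.4502, -0.05, 0.0845]
tool_rot: [-0.0, 1.0, -0.0, 0.002]
contact_force: [-0.1, 0.9, -1.5]
gripper_width: 0.188
```

```bash
python3 - <<'E'
from k import *
knob("wrist",.448,-.050,.105,.084,"k3")
knob("side",.448,-.050,.105,.084,"k3")
heldchk(0,0,0,names=())
E
```

```text
wrist knob (447.9, -44.3, 19.0, 1517) [448.3 -47. ] disc (448.4, -49.6, 30.4, 265) 0.08599460525233721
side knob (445.5, -53.7, 17.7, 16) [448.3 -54.8] disc (451.1, -49.7, 32.0, 105) 0.08513703969650527
t 29.8667 [ 0.4483 -0.05    0.0827] [ 0.e+00  1.e+00  0.e+00 -6.e-04] 0.193 [ 0.3  0.9 -0.6]
```

View pics/k3_wrist.png

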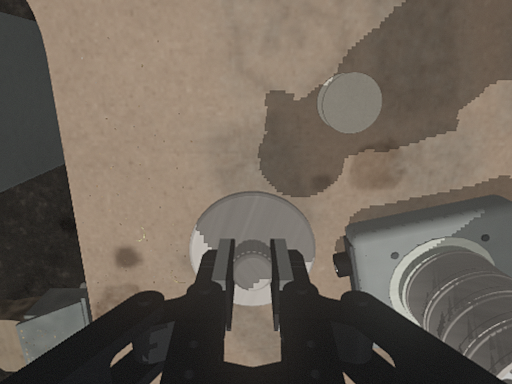

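Emit:
{"op": "step_arm", "data": {"targets": [[0,0,-25,0,1],[5,2,-55,0,1],[25,10,-64,0,1],[50,21,-64,0,1],[78,32,-60,0,1],[103,42,-55,0,1],[120,50,-50,0,1],[129,53.5,-47,0,1],[132,54.5,-46,0,1],[132,54.5,-46,0,1],[132,54.5,-46,0,1],[132,54.5,-46,0,1],[132,54.5,-46,0,1]]}}

```text
t: 30.95
eef_pos: [0.5803, -0.104, 0.1298]
tool_rot: [-0.0, 1.0, 0.0, -0.0]
contact_force: [0.1, 0.6, -0.6]
gripper_width: 0.189
```

```bash
python3 - <<'E'
from k import *
knob("wrist",.580,-.1045,.145,.133,"k4")
knob("side",.580,-.1045,.145,.133,"k4")
heldchk(0,0,0,names=())
E
```

```text
wrist knob (580.1, -97.8, 18.7, 373) [580.  -95.4] disc (578.2, -103.5, 30.5, 6216) 0.13312060621038285
side knob (576.4, -106.7, 16.3, 14) [ 572.6 -111.2] disc (579.6, -104.0, 29.8, 131) 0.13289374230782497
t 31.05 [ 0.5806 -0.1042  0.1299] [-0.e+00  1.e+00  2.e-04  2.e-04] 0.191 [ 0.3  0.1 -1.6]
```

Emit:
{"op": "step_arm", "data": {"targets": [[0.4,0.3,1,0,1],[0.4,0.3,4,0,1],[0.4,0.3,6,0,1],[0.4,0.3,7.5,0,1],[0.4,0.3,8.5,0,1],[0.4,0.3,8.5,0,1]]}}

```text
t: 31.55
eef_pos: [0.5812, -0.1047, 0.1206]
tool_rot: [-0.0, 1.0, 0.0, -0.0]
contact_force: [-1.6, 0.4, -0.7]
gripper_width: 0.194
```

```bash
python3 - <<'E'
from k import *
knob("wrist",.580,-.1045,.14,.1245,"k5")
heldchk(0,0,0,names=())
E
```

```text
wrist knob (579.9, -98.8, 19.1, 1110) [ 579.6 -100.8] disc (579.6, -104.2, 30.3, 6154) 0.12394630074405236
t 31.6 [ 0.5813 -0.1048  0.1208] [-0.e+00  1.e+00  0.e+00 -2.e-04] 0.19 [-0.1 -1.3 -0.5]
```

Bottom at 115, inside the rim with no force. Lower the last 2 mm and release.

Emit:
{"op": "step_arm", "data": {"targets": [[0,0,1,0,1],[0,0,2,0,1],[0,0,2,0,1],[0,0,1.5,0,0.9],[0,0,0.5,0,0.6],[0,0,-1,0,0.5],[0,0,-3,0,0.5],[0,0,-20,0,0.5],[0,0,-45,0,0.5],[0,-15,-70,0,0.5],[0,-50,-80,0,0.5],[0,-90,-80,0,0.5],[0,-100,-80,0,0.5],[0,-100,-80,0,0.5],[0,-100,-80,0,0.5]]}}

```text
t: 32.85
eef_pos: [0.5814, -0.0041, 0.2012]
tool_rot: [0.0, 1.0, 0.001, 0.0]
contact_force: [0.6, -0.1, -0.1]
gripper_width: 0.499
```

```bash
python3 - <<'E'
from k import *
for n in ("side","scene"):
  knob(n,.5805,-.1045,.140,.122,"k6")
  c=bot.read_camera(n); P=cloud(c).reshape(-1,3);P=P[np.isfinite(P[:,0])]; r=np.hypot(P[:,0]-.5805,P[:,1]+.1045)
  P=P[(r>.012)&(r<.029)&(abs(P[:,2]-.122)<.006)]; A=np.c_[P[:,0]-.5805,P[:,1]+.1045,np.ones(len(P))]; print("plane",np.linalg.lstsq(A,P[:,2],rcond=None)[0].round(4),len(P))
  bx=(190,80,290,175) if n=="side" else (160,90,260,185)
  save(c,f"pics/k7_{n}.png",bx,6)
heldchk(0,0,0,names=())
E
```

```text
side knob (577.5, -105.0, 8.2, 16) [ 578.9 -105.2] disc (578.7, -104.9, 31.1, 180) 0.12142809644346544
plane [0.0089 0.0078 0.1211] 180
scene knob (582.2, -103.9, 9.0, 28) [ 581.2 -103.8] disc (581.1, -103.7, 30.5, 268) 0.12157052769662491
plane [0.0138 0.016  0.1214] 261
t 33.05 [ 0.5813 -0.0066  0.2008] [ 4.0e-04  1.0e+00 -1.3e-03 -2.0e-04] 0.502 [-0.1 -0.5 -0.1]
```

View pics/k7_side.png

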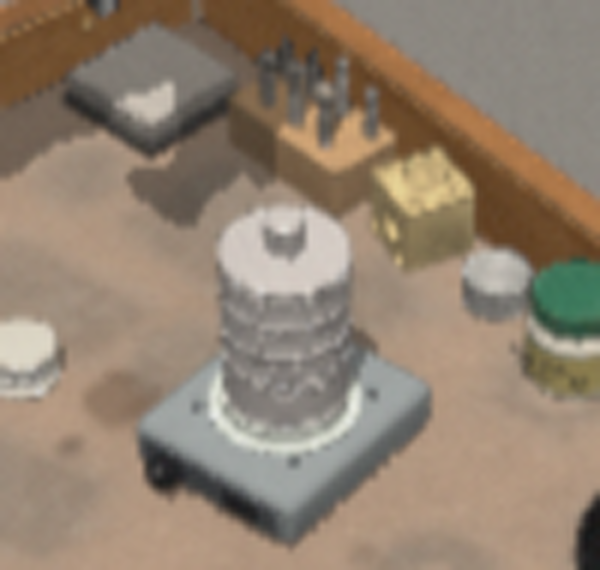

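View pics/k7_scene.png

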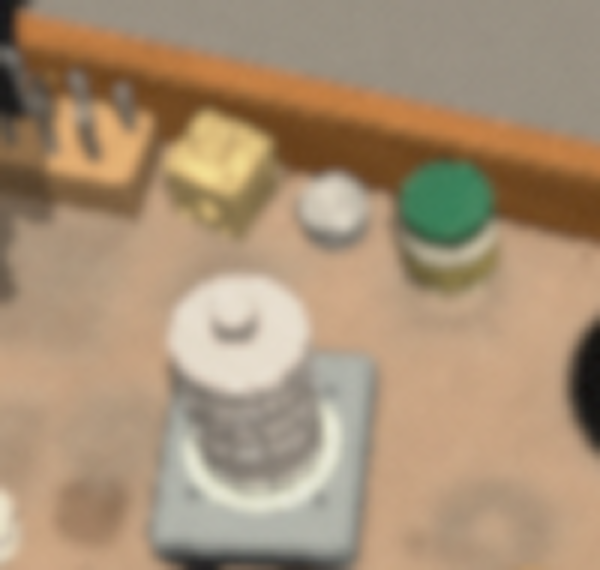

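```bash
python3 - <<'E'
from k import *
c=bot.read_camera("side"); W=cloud(c); 
a=cv2.imread("pics/side0.png"); b=c["frame"][:,:,::-1]
for n,u,v in (("spool",193,140),("wax",259,188),("loupe",284,212)):
  d=np.abs(a[v-10:v+11,u-10:u+11].astype(int)-b[v-10:v+11,u-10:u+11]).mean(); print(n,round(d,1))
c=bot.read_camera("wrist"); save(c,"pics/end.png"); bot.hand_in()
E
```

```text
spool 1.6
wax 1.3
loupe 1.2
the job is handed in; nothing more can be done
```

View pics/end.png

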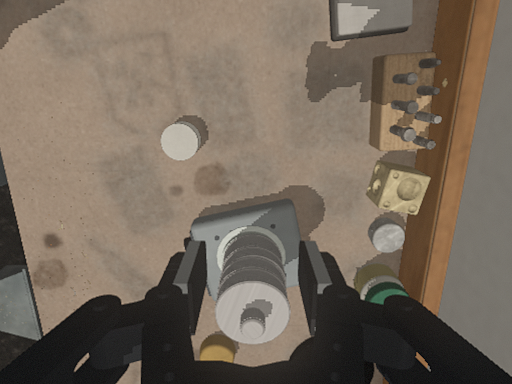

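The sieve column is stacked on the vibrator in the order asked: pan, fine, medium, coarse, cover. I handed the job in at about 33 s of the 115 s.

**Last checks:**
- The cover's plate top read 121.4–121.6 mm against 122 mm nominal. The fixed cameras read about 0.4 mm low on it, so that fits being home. It is level within about 1.2°.
- After each piece went in, its rim read 63.9 mm (pan), 82.2 mm (fine), 99.6 mm (medium) and 118.1 mm (coarse, just before I let go). The nominal heights are 64, 82, 100 and 118 mm.
- The spool, beeswax and loupe look the same as at the start in the side picture. I saw no black look-alike in any picture.

**What went wrong or disagreed:**
- **Fingertip position:** the cameras showed the fingertips about 9 mm behind the reported TCP when shut and 21 mm behind when open, not 22 mm ahead as stated. My first close therefore passed empty above the pan. The pan did not move, and I used the measured offset after that.
- **Medium sieve:** it stopped about 1 mm high at up to 18 N, probably because the fingertips caught on the fine sieve's rim, which had shifted about 1.5 mm. I lifted it, re-aligned and pressed again. It stuck once more at about 13 N, then dropped home when I released it.
- **Gripping the cover:** the closing fingertips pressed on its plate with about 35 N, under the 40 N limit. I eased off at once.
- **Camera agreement:** wrist and fixed cameras differed by 1–2 mm, mostly in x. I allowed for this by aiming each piece at the stack with both.

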